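# Unlock the bead chest and set out its jars

## Robot

A 6-joint arm with a two-finger parallel gripper is mounted at the origin on the work surface. World frame = base frame: x ahead of the robot, y to its left, z up, the work surface at z = 0. Lengths are in m, angles in rad, forces in N, time in s.
With the tool pointing down it reaches from about 0.275 to 0.85 m from the base axis. Payload 19 kg.
Tool frame: the origin (TCP) lies at the very end of the fingers, on their centre line; the grasp point (between the pads) lies 19 mm behind it; z points along the fingers, x is the direction in which the jaws open and shut, and the axes are right-handed (so a half turn about z gives the same grasp; the last joint's range is limited). The gripper opens to 85 mm and grips with 20 to 120 N. Pads are 22 mm wide; open, the fingers measure 114 mm over their backs; the gripper's body (76 mm by 85 mm) begins 54 mm behind the grasp point. The pads swing forward as they close: fully open they stand 13 mm farther back than shut.
Start: joints at [1.072, 0.15, 1.437, -0, 1.554, -0.134], TCP at [0.205, 0.537, 0.231] pointing down, gripper open.
Joint ranges: [-2.8, 2.8], [-0.68, 2.1], [0.12, 2.68], [-1.39, 4.53], [0.16, 2.79], [-2.81, 2.81]. Speed limits (rad/s): [1.89, 1.89, 2.22, 3.01, 3.01, 3.01].

## Interface

Orientations are given as a rotation vector (axis times angle).
In Python, from rig import env, vision gives the robot as it stands. The module is installed in compiled form; this text tells all that it offers.
- The arm moves only by the tool step_arm, never from a script. Its argument "moves" is a list that holds one entry, the list of rows, each a list of 7 numbers: the finger opening in mm, from 0 to 85.4, then the shift along the tool's x, y, z in units of 30 mm (1.0 is 30 mm), then the turn, a rotation vector about the tool's x, y, z in units of 5 degrees (1.0 is 5 degrees). In form: [[[jaw, dx, dy, dz, rx, ry, rz], ...]]. A call has 1 to 12 rows; each row shifts and turns the commanded pose from where the row before left it, along the tool's axes as they then stand; what a row does not reach is not made up. A row lasts 1/10 s, in which the tool goes at most 50 mm and 8.59 degrees, less where a joint would pass 70% of its speed; a pose out of reach is approached as far as the arm can. A call is refused whole if a number of a shift passes 1 or a number of a turn 1, either way. A call with a gripper value outside its range is refused whole. The fingers move at their own pace and stop on an object; "newtons" is the grip in N (left out, the last holds). Time passes only in rows, so rows that do not move let the fingers close. It gives the time, the measured TCP pose, the force and the opening at its end, in the units of the state.
- env.read_state(): the state, without advancing time (a new reading comes with each control period).
- vision.read_camera(name): name is "scene" or "top" or "wrist"; returns a dict with "image" (420x560x3 uint8, red, green, blue), "camera_matrix" (3x3 intrinsics, pixels), "xyz" and "orientation" of the camera in the world; the wrist camera has in their place "mount" (4x4, takes a point from camera to tool coordinates, whose origin is the TCP and whose axes are the tool frame's). Camera axes: x right, y up, looking along -z (the intrinsics and any distortion apply to the point x, -y, -z); pixel columns grow to the right and rows downward; lengths in m; the calibration is good to about 2 mm. A picture is of the moment at which its call begins: read the wrist's pose just before it. There is no depth.
- env.hand_in(): hands the job in, once; it reports no verdict.
The state is a dict: "time": time; "joints": joint angles; "joint_velocities": joint speeds; "joint_efforts": joint torques, N m; "tcp_pos": TCP position; "orientation": TCP orientation; "force": force on the tool from outside, world axes, zero at the start; "torque": the same for the moment, N m; "grip_width": opening from 0.0 (shut) to 1.0 (fully open).
Only numpy, scipy, OpenCV 4.12 (cv2) and the standard library are available. Lean on these libraries where they do the work, as an engineer would, in place of code of your own. Each camera call takes 0.05 s, during which the arm holds its last target. There are 200 camera calls.

## Task

Open the locked wooden bead chest for the mosaic class: turn the key that stands in its lock gently to and fro until it drops into the hidden keyway, then turn it anticlockwise, without forcing it, to draw the bolt, and leave it there in the lock. Then lift the lid over the lip at the chest's end, slide it out of its grooves and lay it flat in the middle of the cork mat, and after that stand every jar from the chest upright in the empty lilac tray, dropping nothing. Leave the glue bottles, mug, tiles and brush pot where they are.

Things in the scene. Friction and masses are not known exactly. Their poses are not given: they have to be found in the camera images.
- chest: Fixed wooden chest, 154 mm (x) by 250 mm (y) outside, 130 by 210 mm inside; origin: centre of its underside on the table. Its lid slides out to -y. Inner floor 8 mm, ledges under the lid 80 mm, side guides 98 mm above the table (107 mm where y is above 40 mm). Up to four jars stand inside in a row along y, in a 54 mm wide channel between two battens 12 mm high. On its -x side a steel lock case, 60 (x) by 140 mm (y), top at 100 mm.
- chest_rails (a point): Chest axes; midway between two rails that overhang the lid's edges over the rear of the chest (chest y above 40 mm), at their underside, 102 mm above the table. The lid lies under them in its grooves with 15 mm of play upward, so it cannot be lifted out until it has been slid at least 75 mm (best 125 mm) towards the chest's -y.
- chest_lip (a point): Chest axes; middle of the top of the lip at the chest's -y end, 87 mm above the table, 7 mm higher than the lid's underside. The lip stops the lid from sliding: raise the lid level by about 11 mm (more than 7, less than 15), and slide it out so raised.
- lock_mouth (a point): Centre of the round mouth (29 mm across) of the upright key bore in the top of the lock case, 100 mm above the table; chest axes. At the bottom, 42 mm down and unseen, is a cam with the keyway, a slot 11 mm wide and over 12 mm deep. It points up to 0.45 rad to either side of the chest's x axis, nobody knows where, and stays put until the seated key turns it (about 0.12 N m).
- key_bow (a point): Centre of the key's flat bow, 46 mm (x) by 12 mm thick (y) by 36 mm tall; grip it across its thickness from above. It starts 36 mm above lock_mouth, the key turned 0.8 to 1.1 rad anticlockwise (from above) from the chest's x axis. When the key drops into the keyway it is 24 mm above lock_mouth.
- key: The key, 96 mm long, 0.15 kg, standing in the bore; origin at its foot, axes as key_bow's. Under the bow a barrel 25 mm across, 48 mm long, then a blade 22 (x) by 8 (y) by 12 mm. With its x within about 0.12 rad of the keyway the blade drops in 12 mm, or needs a light push. Then turn it anticlockwise by 1.1 rad from there (stop at 1.3) to draw the bolt. 60 N on the key spoils the lock.
- bolt (a joint): Steel bolt, 14 mm wide and 8 mm thick, that reaches out of the lock case over the lid near its -y end and holds it down (chest y = -88 mm). Value: how far it is drawn back, m: 0 locked, growing by 0.025 per rad of the seated key's turn; it is clear of the lid above 0.020 and counts as drawn above 0.024.
- lid_handle (a point): Centre of the lid's handle, an upright wooden rib 60 mm along x, 10 mm thick along y, 28 mm tall, standing on the lid's upper face; grip it across its thickness from above. Axes as the chest's when the lid is shut. This point is 14 mm above the lid's upper face and 20 mm from the lid's middle towards -y.
- lid_mid (a point): Middle of the lid, a plywood board 142 mm (x) by 220 mm (y) by 7 mm (z), half-way through its thickness; 0.25 kg.
- mat: Fixed cork mat, 170 mm (x) by 240 mm (y), 4 mm thick; origin at the centre of its underside on the table. The lid goes here.
- tray: Fixed empty lilac plastic tray, outside 130 mm (x) by 240 mm (y), walls 5 mm thick and 38 mm high, floor 5 mm thick; origin at the centre of its underside on the table. The jars go here. Tray and mat change places from start to start.
- jar1_mid (a point): One of up to four alike closed white jars: heavy-based body 46 mm across and 38 mm tall, with a cork stopper above it 32 mm across and 28 mm tall (66 mm in all); this point is on the axis half-way up, 33 mm above the underside; z along the axis. 0.16 kg. Grip it by the stopper from above. Absent jars give None.
- jar2_mid (a point): One of up to four alike closed white jars: heavy-based body 46 mm across and 38 mm tall, with a cork stopper above it 32 mm across and 28 mm tall (66 mm in all); this point is on the axis half-way up, 33 mm above the underside; z along the axis. 0.16 kg. Grip it by the stopper from above. Absent jars give None.
- jar3_mid (a point): One of up to four alike closed white jars: heavy-based body 46 mm across and 38 mm tall, with a cork stopper above it 32 mm across and 28 mm tall (66 mm in all); this point is on the axis half-way up, 33 mm above the underside; z along the axis. 0.16 kg. Grip it by the stopper from above. Absent jars give None.
- jar4_mid (a point): One of up to four alike closed white jars: heavy-based body 46 mm across and 38 mm tall, with a cork stopper above it 32 mm across and 28 mm tall (66 mm in all); this point is on the axis half-way up, 33 mm above the underside; z along the axis. 0.16 kg. Grip it by the stopper from above. Absent jars give None.
- jar1: The same jar (jar1); origin at the centre of its underside.
- jar2: The same jar (jar2); origin at the centre of its underside.
- jar3: The same jar (jar3); origin at the centre of its underside.
- jar4: The same jar (jar4); origin at the centre of its underside.
- glue_a_mid (a point): Bystander: a red plastic glue bottle, 42 mm across, 120 mm tall; this point is on its middle line, 45 mm above its underside. Leave it alone.
- glue_b_mid (a point): Bystander: another such red glue bottle; this point is on its middle line, 45 mm above its underside. Leave it alone.
- mug_mid (a point): Bystander: a blue mug, 80 mm across, 90 mm tall; this point is on its middle line, 45 mm above its underside. Leave it alone.
- tiles_mid (a point): Bystander: a stack of three square tiles, 100 x 100 x 24 mm; this point is on its middle line, 12 mm above its underside. Leave it alone.
- brushpot_mid (a point): Bystander: a black pot of brushes, 100 mm across, 210 mm tall with the brushes; this point is on its middle line, 55 mm above its underside. Leave it alone.
Mind the look-alikes: they are no part of the job. Of the things like the key, leave any that is purple; of the rest the smaller one is meant.

How it is judged:
On the way, in this order (a step that is already met when the one before it is completed fails the run):
1. the key has dropped into the keyway (z of key_bow in the frame of lock_mouth below 0.031 m and horizontal distance between key_bow and lock_mouth below 0.012 m), for 0.2 s.
2. the bolt is drawn (value of joint bolt above 0.024 m), for 0.2 s.
3. the lid has been slid out over the lip (y of lid_mid in the frame of chest below -0.085 m), for 0.1 s.
4. the lid lies flat on the mat (horizontal distance between lid_mid and mat below 0.045 m and height (world z) of lid_mid below 0.014 m and angle between lid_mid's own z axis and vertical below 0.06 rad), for 0.2 s.
At the end, for the whole second after the job is handed in: The key stands seated in the lock (centre of the bow less than 31 mm above the lock's mouth), the bolt is drawn more than 24 mm, the lid lies flat on the mat with its middle within 45 mm of the mat's centre, and every jar present stands upright (within 0.15 rad) and still on the tray's floor (all of step 1 and all of step 4 and value of joint bolt above 0.024 m and x of jar1_mid in the frame of tray between -0.055 and 0.055 m and y of jar1_mid in the frame of tray between -0.11 and 0.11 m and z of each of jar1_mid, jar2_mid, jar3_mid, jar4_mid in the frame of tray below 0.046 m and angle between each of jar1_mid, jar2_mid, jar3_mid, jar4_mid's own z axis and vertical below 0.15 rad and linear speed of each of jar1, jar2, jar3, jar4 below 0.03 m/s and x of jar2_mid in the frame of tray between -0.055 and 0.055 m and y of jar2_mid in the frame of tray between -0.11 and 0.11 m and x of jar3_mid in the frame of tray between -0.055 and 0.055 m and y of jar3_mid in the frame of tray between -0.11 and 0.11 m and x of jar4_mid in the frame of tray between -0.055 and 0.055 m and y of jar4_mid in the frame of tray between -0.11 and 0.11 m); the robot touches nothing.
It fails at once if the key is forced: 60 N or more between key and lock (contact force between key and chest above 60 N).
It fails at once if a jar is dropped or flung (faster than 1.2 m/s) (linear speed of any of jar1, jar2, jar3, jar4 above 1.2 m/s).
It fails at once if a bystander is shoved more than 40 mm or tipped over (distance of any of glue_a_mid, glue_b_mid, mug_mid, tiles_mid, brushpot_mid from where it was at the start of the episode above 0.04 m or angle between any of glue_a_mid, glue_b_mid, mug_mid, tiles_mid, brushpot_mid's own z axis and vertical above 0.5 rad).
Of jar1, jar2, jar3, jar4 only 2 to 4 are there at a start; the rules pass over those that are not, and their reading is None.
At some moment in a run one of jar1, jar2, jar3, jar4, lid may be knocked a few centimetres aside while the robot is not near it.
It also fails if it takes over 210 s, if anything falls off the work surface, if the arm or the gripper's body presses on something with over 40 N, if the wrist force passes 120 N, or if a joint passes its speed limit or range.

## Working session

There is one attempt and no reset: what is moved stays moved. The work goes in short steps, Python scripts to look and compute and a tool call to move; the robot and the scene stay as the last step left them, time stands still between calls to the robot, and variables do not carry over. Pictures are saved under pics/ and viewed, about 12 in all and at most 16, crops included, and the job is handed in when it is done.

Besides the shell and the picture viewer there is one more tool, called after ">>>" as name(argument=value, ...), one argument or row to a line, values as JSON. step_arm: Moves the arm, as the interface text tells. Its arguments: {"type":"object","properties":{"moves":{"type":"array","items":{"type":"array","items":{"type":"array","items":{"type":"number"}}}},"newtons":{"type":"number"}},"required":["moves"]}

```bash
mkdir -p pics
cat > h.py <<'E'
import numpy as np, cv2, pickle
from scipy.spatial.transform import Rotation as R
from rig import env, vision
def shot(name, fn=None):
    s=env.read_state(); c=vision.read_camera(name); im=c["image"]
    K=np.array(c["camera_matrix"]); 
    if "mount" in c:
        T=np.eye(4); T[:3,:3]=R.from_rotvec(s["orientation"]).as_matrix(); T[:3,3]=s["tcp_pos"]
        M=T@np.array(c["mount"]); Rm,o=M[:3,:3],M[:3,3]
    else:
        o=np.array(c["xyz"]); q=np.array(c["orientation"]); Rm=R.from_rotvec(q).as_matrix() if q.shape==(3,) else q
    d={"im":im,"K":K,"R":Rm,"o":o,"keys":list(c.keys()),"c":{k:v for k,v in c.items() if k!="image"}}
    if fn: cv2.imwrite(f"pics/{fn}.png",im[:,:,::-1]); pickle.dump(d,open(f"pics/{fn}.pkl","wb"))
    return d
def load(fn): return pickle.load(open(f"pics/{fn}.pkl","rb"))
def ray(d,u,v):
    dist=d["c"].get("distortion"); dist=None if dist is None else np.array(dist,float)
    p=cv2.undistortPoints(np.array([[[u,v]]],float),d["K"],dist)[0,0]
    r=d["R"]@np.array([p[0],-p[1],-1]); return d["o"],r/np.linalg.norm(r)
def plane(d,u,v,z):
    o,r=ray(d,u,v); return o+r*(z-o[2])/r[2]
def tri(rs):
    A=np.zeros((3,3));b=np.zeros(3)
    for o,r in rs:
        P=np.eye(3)-np.outer(r,r);A+=P;b+=P@o
    return np.linalg.solve(A,b)
def proj(d,X):
    x=d["R"].T@(np.array(X)-d["o"]); p=d["K"]@np.array([x[0],-x[1],-x[2]]); return p[:2]/p[2]
E
python3 - <<'E'
from h import *
np.set_printoptions(precision=4,suppress=True)
print(env.read_state())
for n in("top","scene","wrist"):
    d=shot(n,n+"0"); print(n,d["c"])
E
```

```text
{'time': 0.0, 'joints': array([ 1.072 ,  0.151 ,  1.438 , -0.    ,  1.5538, -0.134 ]), 'joint_velocities': array([ 0.0004, -0.0011, -0.0008,  0.    ,  0.0008, -0.    ]), 'joint_efforts': array([ -0.0028, -71.3035, -57.0876,  -0.0004,   0.0085,  -0.    ]), 'tcp_pos': array([0.205 , 0.5369, 0.2307]), 'orientation': array([ 2.5871,  1.7813, -0.0017]), 'force': array([0.6655, 0.8101, 0.1262]), 'torque': array([ 0.0183,  0.0268, -0.0335]), 'grip_width': 1.001408054538376}
top {'camera_matrix': array([[503.4765,   0.    , 285.5411],
       [  0.    , 503.4765, 207.1345],
       [  0.    ,   0.    ,   1.    ]]), 'xyz': array([0.2732, 0.077 , 1.7049]), 'orientation': array([ 0.1271, -0.1591, -1.5809])}
scene {'camera_matrix': array([[406.3502,   0.    , 277.5644],
       [  0.    , 406.3502, 214.2258],
       [  0.    ,   0.    ,   1.    ]]), 'xyz': array([1.0884, 0.6878, 0.8957]), 'orientation': array([0.3515, 0.966 , 2.239 ])}
wrist {'camera_matrix': array([[353.0524,   0.    , 280.9211],
       [  0.    , 353.0524, 212.0692],
       [  0.    ,   0.    ,   1.    ]]), 'mount': array([[ 1.    , -0.0001,  0.0001,  0.    ],
       [-0.0001, -0.9512, -0.3086, -0.078 ],
       [ 0.0001,  0.3086, -0.9512, -0.1411],
       [ 0.    ,  0.    ,  0.    ,  1.    ]])}
```

View pics/top0.png

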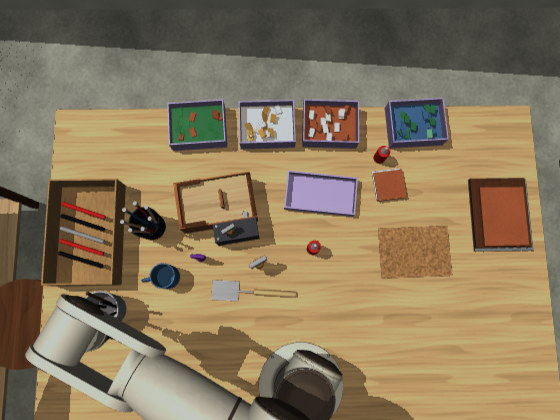

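View pics/scene0.png

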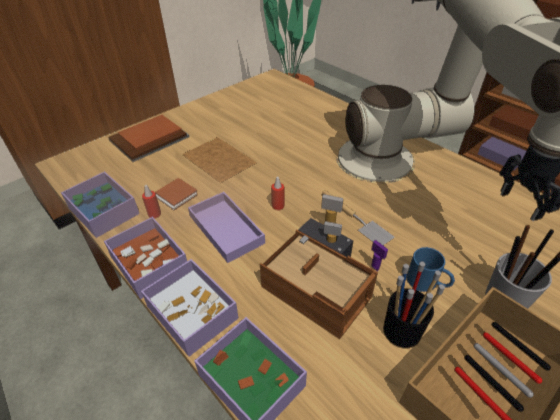

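The top view shows the chest at (216,203), its lock case at (237,232) with the key at (229,229), the tray at (321,194) and the mat at (415,251). Look-alike keys are at (197,257) (purple) and (258,263) (grey, off the lock). I'll get rough positions and then move the wrist camera over the chest.

Run:
```python
from h import *
np.set_printoptions(precision=4,suppress=True)
d=load("top0")
for n,u,v,z in [("key",229,229,.14),("handle",221,199,.1),("lockc",237,232,.1),("chestUL",175,184,.1),("UR",251,174,.1),("LL",182,229,.1),("LR",258,218,.1),("greykey",258,263,.05),("glue",314,247,.1),("mug",165,277,.09),("brush",146,225,.1)]:
    print(n,plane(d,u,v,z))
hsv=cv2.cvtColor(d["im"],cv2.COLOR_RGB2HSV)
m=cv2.inRange(hsv,(115,40,120),(140,140,255)); 
n,l,st,c=cv2.connectedComponentsWithStats(m)
for i in range(1,n):
    if st[i,4]>300: 
        r=cv2.minAreaRect(np.argwhere(l==i)[:,::-1].astype(np.float32)); 
        print("tray?",st[i],c[i],[plane(d,*p,.02)[:2] for p in cv2.boxPoints(r)],plane(d,*r[0],.02))
m=np.zeros(m.shape,np.uint8); m[220:282,372:458]=cv2.inRange(hsv,(5,90,60),(18,255,205))[220:282,372:458]
m=cv2.morphologyEx(m,cv2.MORPH_OPEN,np.ones((5,5)))
n,l,st,c=cv2.connectedComponentsWithStats(m)
for i in range(1,n):
    if st[i,4]>300: 
        r=cv2.minAreaRect(np.argwhere(l==i)[:,::-1].astype(np.float32)); 
        print("mat?",st[i],r,[plane(d,*p,.004)[:2] for p in cv2.boxPoints(r)],plane(d,*r[0],.004))
b=np.hstack([d["im"][165:250,160:275],d["im"][165:250,275:390]]) 
s=load("scene0")
a=cv2.resize(d["im"][165:275,165:275],(480,480),interpolation=2); 
c=cv2.resize(s["im"][180:340,250:410],(480,480),interpolation=2)
cv2.imwrite("pics/c1.png",cv2.resize(np.hstack([a,c]),(800,400))[:,:,::-1])
print(R.from_rotvec(env.read_state()["orientation"]).as_matrix())
```

```text
key [0.4934 0.2208 0.14  ]
handle [0.5976 0.2507 0.1   ]
lockc [0.489  0.1988 0.1   ]
chestUL [0.6493 0.4004 0.1   ]
UR [0.6799 0.1532 0.1   ]
LL [0.5012 0.3747 0.1   ]
LR [0.5335 0.1312 0.1   ]
greykey [0.3925 0.1339 0.05  ]
glue [ 0.4372 -0.0471  0.1   ]
mug [0.35   0.4271 0.09  ]
brush [0.5157 0.4899 0.1   ]
tray? [ 285  171   72   44 2220] [322.0392 194.3653] [array([0.5817, 0.0452]), array([0.7105, 0.03  ]), array([ 0.6819, -0.2107]), array([ 0.5535, -0.1923])] [ 0.6315 -0.0819  0.02  ]
mat? [ 372  220   86   62 4592] ((414.5, 250.5), (61.0, 85.0), 90.0) [array([ 0.5369, -0.2562]), array([ 0.5328, -0.5498]), array([ 0.3252, -0.5334]), array([ 0.3298, -0.2463])] [ 0.43   -0.3961  0.004 ]
[[ 0.3567  0.9342 -0.0004]
 [ 0.9342 -0.3567 -0.0008]
 [-0.0009 -0.0001 -1.    ]]
```

View pics/c1.png

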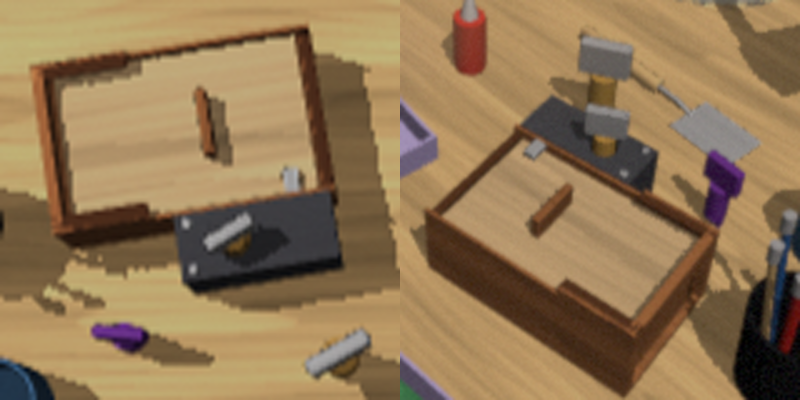

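The key stands in the case at crop pixel (228,232) and the second grey one stands outside the lock. I'll move the wrist camera over the key and chest.

>>> step_arm(
  moves=[
    [[85,0,0.5,-1,0,0,0],[85,-0.5,1,-0.6,0,0,0],[85,-0.55,1,-0.6,0,0,0],[85,-0.55,1,-0.6,0,0,0],[85,-0.55,1,-0.6,0,0,0],[85,-0.55,1,0,0,0,0],[85,-0.55,1,0,0,0,0],[85,-0.55,1,0,0,0,0],[85,-0.55,1,0,0,0,0],[85,-0.55,1,0,0,0,0],[85,-0.55,1,0,0,0,0],[85,-0.55,1,0,0,0,0]],
  ],
)

```text
time: 1.35
tcp_pos: [0.4639, 0.2447, 0.3332]
orientation: [-2.587, -1.782, 0.0]
force: [0.1, -0.7, 0.0]
grip_width: 0.995
```

>>> step_arm(
  moves=[
    [[85,-0.5,0.5,0,0,0,1],[85,-0.5,0.5,0,0,0,1],[85,0,0,0,0,0,1],[85,0,0,0,0,0,1],[85,0,0,0,0,0,1],[85,0,0,0,0,0,1],[85,0,0,0,0,0,1],[85,0,0,0,0,0,1],[85,0,0,0,0,0,0],[85,0,0,0,0,0,0]],
  ],
)

```text
time: 2.35
tcp_pos: [0.4788, 0.2065, 0.3332]
orientation: [3.04, 0.793, -0.001]
force: [-0.7, 0.3, 0.1]
grip_width: 0.989
```

Run:
```python
from h import *
shot("wrist","w1"); s=env.read_state(); print(s["time"],s["tcp_pos"],s["force"],R.from_rotvec(s["orientation"]).as_matrix())
```

```text
2.4 [0.47881453 0.20649212 0.33319145] [0.22508408 0.51169363 0.38259354] [[ 8.72539219e-01  4.88544036e-01 -1.90346325e-04]
 [ 4.88544018e-01 -8.72539239e-01 -1.36234923e-04]
 [-2.32641397e-04  2.58777553e-05 -9.99999973e-01]]
```

View pics/w1.png

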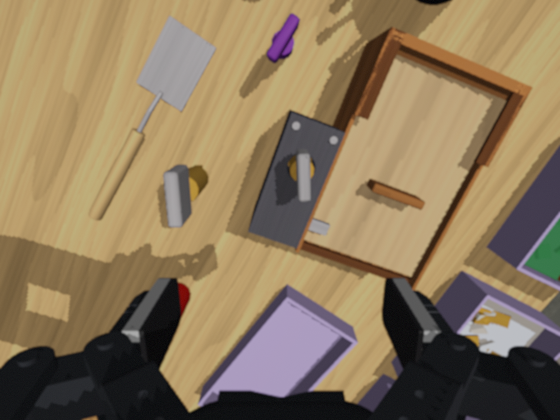

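The wrist view shows the lock case with the key bow at (304,177) pointing along image-down, the bolt at (319,227) over the lid, the handle at (372,184)-(424,203), and the rails at the upper end. The key looks about 1 rad clockwise of the chest's x axis. The text says anticlockwise, so I'll measure that.

Run:
```python
from h import *
np.set_printoptions(precision=4,suppress=True)
d=load("w1"); t=load("top0"); s=load("scene0")
# chest outer top corners picks (w1)  
for n,u,v,z in [("rearL",395,31,.107),("rearR",526,90,.107),("frR",413,284,.087),("frL",300,248,.087),("boltTip",328,229,.1),("hA",372,184,.115),("hB",424,203,.115),("caseTL",290,112,.1),("caseTR",344,131,.1),("caseBL",250,233,.1)]:
    print(n,plane(d,u,v,z))
hsv=cv2.cvtColor(d["im"],cv2.COLOR_RGB2HSV)
m=np.zeros(d["im"].shape[:2],np.uint8); m[148:206,290:318]=cv2.inRange(hsv,(0,0,95),(179,60,255))[148:206,290:318]
p=np.argwhere(m)[:,::-1].astype(np.float32); r=cv2.minAreaRect(p); print(r,len(p))
for b in cv2.boxPoints(r): print(plane(d,*b,.15)[:2])
x=env.read_state(); print(x["joints"])
# lid handle & key tri with scene: picks crop c1 right: scale 400/160=2.5, origin (250,180)
f=lambda a,b:(250+(a-400)/2.5,180+b/2.5)
print("handle tri",tri([ray(d,398,193.5),ray(s,*f(551,210))]))
print("key tri",tri([ray(d,304,177),ray(s,*f(607,122))]), tri([ray(d,304,177),ray(t,165+228*.275,165+232*.275)]))
print("grey tri",tri([ray(d,178,197),ray(s,*f(605,58))]))
print("grey2 w",plane(d,178,197,.12))
cr=cv2.resize(d["im"][100:260,230:440],(787,600),interpolation=2); cv2.imwrite("pics/c2.png",cr[:,:,::-1])
```

```text
rearL [0.5054 0.379  0.107 ]
rearR [0.6478 0.3989 0.107 ]
frR [0.6904 0.1637 0.087 ]
frL [0.5444 0.1372 0.087 ]
boltTip [0.5568 0.1776 0.1   ]
hA [0.5659 0.2466 0.115 ]
hB [0.6255 0.2564 0.115 ]
caseTL [0.4561 0.2673 0.1   ]
caseTR [0.5143 0.2782 0.1   ]
caseBL [0.482  0.1301 0.1   ]
((306.85296630859375, 178.08824157714844), (52.27097702026367, 19.022769927978516), 88.09085083007812) 626
[0.4769 0.2404]
[0.4918 0.2494]
[0.5189 0.2075]
[0.5033 0.198 ]
[ 0.2594  0.0243  1.3713 -0.0001  1.7462 -0.251 ]
handle tri [0.6009 0.251  0.1015]
key tri [0.4957 0.2242 0.1354] [0.4935 0.2239 0.1506]
grey tri [0.3926 0.1314 0.1005]
grey2 w [0.3958 0.1368 0.12  ]
```

View pics/c2.png

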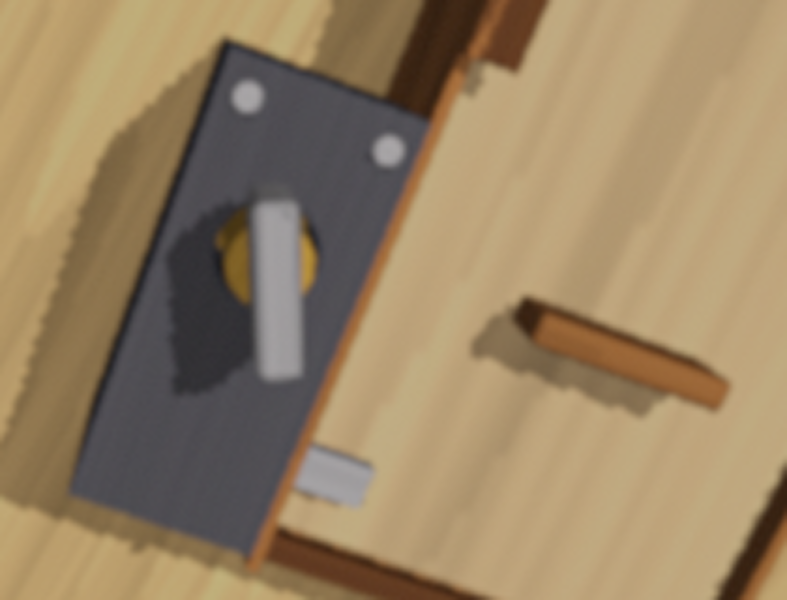

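Run:
```python
from h import *
np.set_printoptions(precision=4,suppress=True)
d=load("w1")
g=lambda a,b,z:plane(d,230+a*210/787,100+b*160/600,z)
a=g(276,200,.154);b=g(281,379,.154)
print(a,b,(a+b)/2,np.degrees(np.arctan2(*(a-b)[1::-1])))
h1,h2=g(540,326,.115),g(722,390,.115)
print("handle",(h1+h2)/2,np.linalg.norm(h1-h2),np.degrees(np.arctan2(*(h2-h1)[1::-1])))
c1,c2,c3,c4=g(228,42,.1),g(430,120,.1),g(250,556,.1),g(74,492,.1)
print(c1,c2,c3,c4,np.degrees(np.arctan2(*(c2-c1)[1::-1])),np.degrees(np.arctan2(*(c2-c3)[1::-1])),np.degrees(np.arctan2(*(c1-c4)[1::-1])))
print("screws",g(248,98,.1),g(388,150,.1),"bolt tip",g(362,488,.098))
```

```text
[0.4826 0.2432 0.154 ] [0.5064 0.205  0.154 ] [0.4945 0.2241 0.154 ] 121.99921146201827
handle [0.5972 0.2499 0.115 ] 0.056222335725818987 9.932415010197676
[0.4564 0.2684 0.1   ] [0.5155 0.2777 0.1   ] [0.5378 0.1397 0.1   ] [0.4808 0.1319 0.1   ] 8.949082506018437 99.15685173742324 100.10856345713057
screws [0.4686 0.2582 0.1   ] [0.5097 0.265  0.1   ] bolt tip [0.5567 0.1751 0.098 ]
```

>>> step_arm(
  moves=[
    [[85,0.19,-0.065,1,0,0,-0.14],[85,0.19,-0.065,1,0,0,-0.14],[85,0.19,-0.065,1,0,0,-0.14],[85,0.19,-0.065,0.9,0,0,-0.14],[85,0,0,0,0,0,0],[85,0,0,0,0,0,0]],
  ],
)

```text
time: 3.0
tcp_pos: [0.4946, 0.2246, 0.217]
orientation: [3.02, 0.865, -0.0]
force: [-0.3, 0.1, 0.3]
grip_width: 0.994
```

Run:
```python
from h import *
d=shot("wrist","w2"); s=env.read_state(); print(s["tcp_pos"],s["orientation"])
print(proj(d,[.4945,.2241,.154]))
```

```text
[0.49494217 0.22467147 0.21780513] [3.02036491e+00 8.63858584e-01 2.02485639e-03]
[279.14664636 231.10370612]
```

View pics/w2.png

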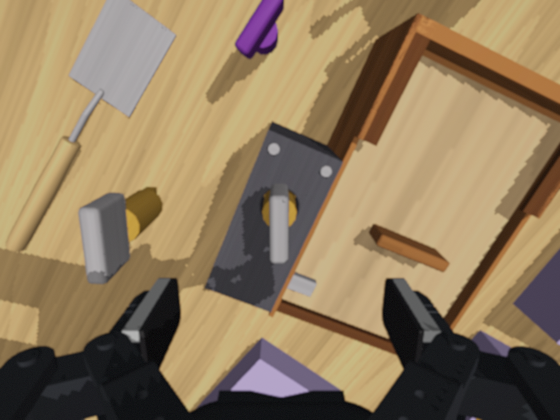

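>>> step_arm(
  moves=[
    [[50,0,0,0.8,0,0,0],[50,0,0,0.8,0,0,0],[50,0,0,0.8,0,0,0],[50,0,0,0.5,0,0,0],[50,0,0,0.27,0,0,0],[50,0,0,0,0,0,0]],
  ],
)

```text
time: 3.65
tcp_pos: [0.4948, 0.2246, 0.1217]
orientation: [3.021, 0.863, 0.0]
force: [-0.3, -0.1, -0.6]
grip_width: 0.584
```

>>> step_arm(
  moves=[
    [[5,0,0,0,0,0,0],[5,0,0,0,0,0,0],[5,0,0,0,0,0,0],[5,0,0,0,0,0,0],[5,0,0,0,0,0,0],[5,0,0,0,0,0,0],[5,0,0,0,0,0,0]],
  ],
  newtons=40,
)

```text
time: 4.35
tcp_pos: [0.4953, 0.2249, 0.1222]
orientation: [3.021, 0.863, 0.003]
force: [1.1, 0.4, 6.7]
grip_width: 0.133
```

>>> step_arm(
  moves=[
    [[5,0,0,0,0,0,-1],[5,0,0,0,0,0,-1],[5,0,0,0,0,0,-1],[5,0,0,0,0,0,-1],[5,0,0,0,0,0,-1],[5,0,0,0,0,0,-1],[5,0,0,0,0,0,0]],
  ],
)

```text
time: 5.05
tcp_pos: [0.4951, 0.2249, 0.1218]
orientation: [2.693, 1.618, 0.002]
force: [2.5, 2.0, 5.0]
grip_width: 0.134
```

>>> step_arm(
  moves=[
    [[5,0,0,0.05,0,0,-0.5],[5,0,0,0,0,0,-0.5],[5,0,0,0,0,0,0]],
  ],
)

```text
time: 5.35
tcp_pos: [0.4954, 0.225, 0.121]
orientation: [2.622, 1.729, 0.004]
force: [1.1, 2.5, 13.9]
grip_width: 0.135
```

>>> step_arm(
  moves=[
    [[5,0,0,0,0,0,-0.5],[5,0,0,0,0,0,-0.5],[5,0,0,0,0,0,0]],
  ],
)

```text
time: 5.65
tcp_pos: [0.4943, 0.2246, 0.1194]
orientation: [-2.545, -1.842, 0.001]
force: [-0.8, 0.2, -0.5]
grip_width: 0.131
```

>>> step_arm(
  moves=[
    [[5,0,0,0,0,0,-0.5],[5,0,0,0,0,0,-0.5],[5,0,0,0,0,0,0]],
  ],
)

```text
time: 5.95
tcp_pos: [0.4944, 0.2246, 0.1194]
orientation: [-2.462, -1.951, 0.001]
force: [-0.8, 0.5, -0.8]
grip_width: 0.133
```

>>> step_arm(
  moves=[
    [[5,0,0,0,0,0,-0.5],[5,0,0,0,0,0,-0.5],[5,0,0,0,0,0,0]],
  ],
)

```text
time: 6.25
tcp_pos: [0.4945, 0.2245, 0.1195]
orientation: [2.375, 2.056, -0.001]
force: [0.7, -1.8, -1.7]
grip_width: 0.129
```

>>> step_arm(
  moves=[
    [[5,0,0,0,0,0,-0.5],[5,0,0,0,0,0,-0.5],[5,0,0,0,0,0,0]],
  ],
)

```text
time: 6.55
tcp_pos: [0.4946, 0.2244, 0.1195]
orientation: [2.283, 2.158, -0.001]
force: [0.6, -4.1, -2.1]
grip_width: 0.132
```

>>> step_arm(
  moves=[
    [[5,0,0,0.06,0,0,0],[5,0,0,0.06,0,0,0],[5,0,0,0,0,0,0]],
  ],
)

```text
time: 6.85
tcp_pos: [0.4947, 0.2244, 0.116]
orientation: [2.283, 2.158, -0.0]
force: [0.7, -4.7, 0.3]
grip_width: 0.13
```

>>> step_arm(
  moves=[
    [[5,0,0,0.08,0,0,0],[5,0,0,0.08,0,0,0],[5,0,0,0,0,0,0]],
  ],
)

```text
time: 7.15
tcp_pos: [0.4946, 0.2245, 0.1111]
orientation: [2.282, 2.159, -0.001]
force: [1.1, -4.7, 0.3]
grip_width: 0.13
```

>>> step_arm(
  moves=[
    [[5,0,0,0.06,0,0,0],[5,0,0,0,0,0,0],[5,0,0,0,0,0,0]],
  ],
)

```text
time: 7.45
tcp_pos: [0.4948, 0.2246, 0.1102]
orientation: [2.281, 2.159, 0.001]
force: [-2.6, -6.3, 10.6]
grip_width: 0.134
```

Run:
```python
from h import *
d=shot("wrist","w3"); s=env.read_state(); print(s["tcp_pos"],s["force"],s["torque"],s["joints"])
m=R.from_rotvec(s["orientation"]).as_matrix(); print(np.degrees(np.arctan2(m[1,0],m[0,0])))
```

```text
[0.49485161 0.22456832 0.11019686] [-2.65182284 -5.71224519 11.0611319 ] [-1.36454206  0.50679584 -0.14822545] [ 2.84467752e-01  1.56777460e-01  1.68073381e+00 -4.34865567e-04
  1.30335365e+00 -1.23122023e+00]
86.84909660117222
```

View pics/w3.png

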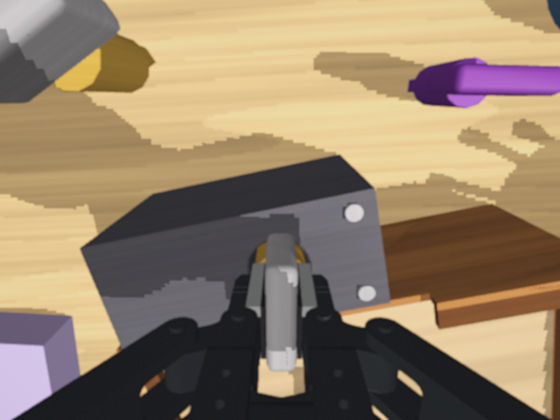

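>>> step_arm(
  moves=[
    [[5,0,0,-0.04,0,0,-0.8],[5,0,0,0,0,0,-0.8],[5,0,0,0,0,0,-0.8],[5,0,0,0,0,0,-0.8],[5,0,0,0,0,0,-0.8],[5,0,0,0,0,0,-0.8],[5,0,0,0,0,0,0]],
  ],
)

```text
time: 8.2
tcp_pos: [0.4945, 0.2247, 0.1104]
orientation: [-1.781, -2.588, 0.0]
force: [-0.6, -2.7, -1.3]
grip_width: 0.136
```

>>> step_arm(
  moves=[
    [[5,0,0,0,0,0,-0.8],[5,0,0,0,0,0,-0.8],[5,0,0,0,0,0,-0.8],[5,0,0,0,0,0,-0.8],[5,0,0,0,0,0,0]],
  ],
)

```text
time: 8.7
tcp_pos: [0.4944, 0.2248, 0.1104]
orientation: [-1.405, -2.809, 0.0]
force: [-0.5, -1.6, -3.2]
grip_width: 0.133
```

Run:
```python
from h import *
d=shot("top","t1"); w=shot("wrist","w4"); s=env.read_state(); print(s["tcp_pos"],s["force"],s["torque"],s["joints"][5])
m=R.from_rotvec(s["orientation"]).as_matrix(); print(np.degrees(np.arctan2(m[1,0],m[0,0])))
a=load("top0")["im"]
c=[cv2.resize(x[195:245,205:255],(300,300),interpolation=2) for x in (a,d["im"])]
cv2.imwrite("pics/c4.png",np.hstack(c+[w["im"][:300,:][:, :]*1][:0])[:,:,::-1])
```

```text
[0.49438281 0.22479902 0.1104439 ] [-0.59567894 -0.8551116  -3.33819589] [-0.21933794  0.32681279 -0.01259515] -1.9266451368812099
126.698763761481
```

View pics/c4.png

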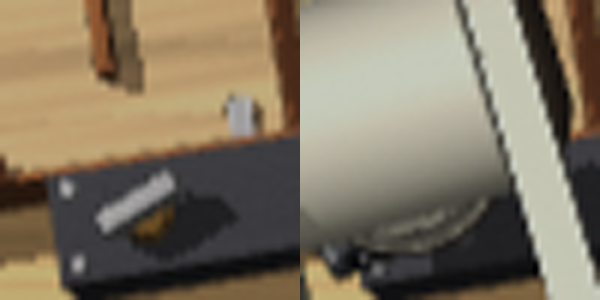

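>>> step_arm(
  moves=[
    [[5,0,0,0,0,0,-0.8],[5,0,0,0,0,0,-0.8],[5,0,0,0,0,0,0]],
  ],
)

```text
time: 9.1
tcp_pos: [0.4943, 0.2248, 0.1104]
orientation: [-1.206, -2.9, 0.0]
force: [-2.4, -0.6, -2.8]
grip_width: 0.132
```

Run:
```python
from h import *
w=shot("wrist","w5"); s=env.read_state(); print(s["tcp_pos"],s["force"],s["torque"],s["joints"][5])
m=R.from_rotvec(s["orientation"]).as_matrix(); print(np.degrees(np.arctan2(m[1,0],m[0,0])))
print("bolt tip locked",proj(w,[.5567,.1751,.098]),"key",proj(w,[.4945,.2245,.142]))
```

```text
[0.49435875 0.22481358 0.11045338] [-2.68978613 -0.34647177 -3.82861865] [-0.05332493  0.56247138  0.00177569] -2.0663827605149936
134.7058331660978
bolt tip locked [121.6721145  286.01431233] key [283.32975638 324.66539135]
```

View pics/w5.png

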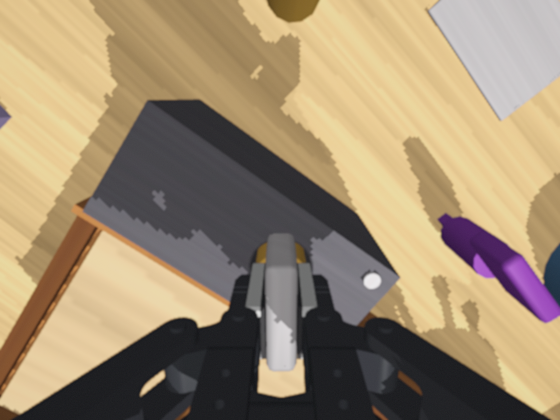

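>>> step_arm(
  moves=[
    [[5,0,0,0.02,0,0,-0.6],[5,0,0,0,0,0,-0.6],[5,0,0,0,0,0,0]],
  ],
)

```text
time: 9.45
tcp_pos: [0.4945, 0.2249, 0.1103]
orientation: [-1.054, -2.959, -0.0]
force: [-4.5, -0.0, 2.8]
grip_width: 0.135
```

```bash
cat > st.py <<'E'
from h import *
np.set_printoptions(precision=4,suppress=True)
s=env.read_state(); m=R.from_rotvec(s["orientation"]).as_matrix(); print(s["time"],s["tcp_pos"],s["force"],s["torque"],s["joints"][5],"yaw",np.degrees(np.arctan2(m[1,0],m[0,0])))
E
python3 st.py
```

```text
9.45 [0.4945 0.2249 0.1103] [-4.5419 -0.0044  2.8271] [-0.0176  1.0795 -0.0359] -2.1723538165273117 yaw 140.7779111399148
```

>>> step_arm(
  moves=[
    [[5,0,0,0,0,0,-0.5],[5,0,0,0,0,0,-0.5],[5,0,0,0,0,0,0]],
  ],
)

```text
time: 9.75
tcp_pos: [0.4944, 0.2249, 0.1103]
orientation: [-0.925, -3.002, -0.0]
force: [-5.4, -0.2, 4.7]
grip_width: 0.134
```

```bash
python3 st.py
```

```text
9.75 [0.4944 0.2249 0.1103] [-5.4163 -0.1795  4.7117] [ 0.0496  1.2059 -0.0392] -2.259239287080381 yaw 145.75698261630797
```

>>> step_arm(
  moves=[
    [[5,0,0,0,0,0,-0.6],[5,0,0,0,0,0,0]],
  ],
)

```text
time: 9.95
tcp_pos: [0.4944, 0.2249, 0.1103]
orientation: [-0.846, -3.025, -0.0]
force: [-5.8, -0.3, 4.2]
grip_width: 0.134
```

```bash
python3 st.py
```

```text
9.95 [0.4944 0.2249 0.1103] [-5.7847 -0.2666  4.1746] [ 0.0287  1.2584 -0.0644] -2.311802005910732 yaw 148.76542307920397
```

>>> step_arm(
  moves=[
    [[40,0,0,0,0,0,0],[40,0,0,0,0,0,0],[40,0,0,0,0,0,0],[40,0,0,-0.5,0,0,0],[40,0,0,-0.8,0,0,0],[40,0,0,-1,0,0,0],[40,0,0,-1,0,0,1],[40,0,0,-1,0,0,1],[40,0,0,0,0,0,1],[40,0,0,0,0,0,1],[40,0,0,0,0,0,1],[40,0,0,0,0,0,1]],
  ],
)

```text
time: 11.15
tcp_pos: [0.4948, 0.2247, 0.2391]
orientation: [1.603, 2.701, 0.0]
force: [0.1, -0.4, -0.4]
grip_width: 0.469
```

>>> step_arm(
  moves=[
    [[85,0,0,0,0,0,1],[85,0,0,0,0,0,1],[85,0,0,0,0,0,1],[85,0,0,0,0,0,0.9],[85,0,0,0,0,0,0],[85,0,0,0,0,0,0]],
  ],
)

```text
time: 11.75
tcp_pos: [0.4947, 0.2247, 0.2391]
orientation: [2.03, 2.398, 0.0]
force: [-0.8, 0.5, -0.9]
grip_width: 0.996
```

```bash
python3 st.py
python3 - <<'E'
from h import *
w=shot("wrist","w6"); s=env.read_state()
print("bolt tip locked",proj(w,[.5567,.1751,.098]),"key",proj(w,[.4945,.2245,.142]),"handle",proj(w,[.5972,.25,.115]))
E
```

```text
11.75 [0.4947 0.2247 0.2391] [-0.819   0.478  -0.9231] [ 0.0128  0.0335 -0.016 ] -1.4521795762609075 yaw 99.5063420192009
bolt tip locked [214.01727732 255.03513618] key [281.59401177 212.89426224] handle [290.81290983 317.91425648]
```

View pics/w6.png

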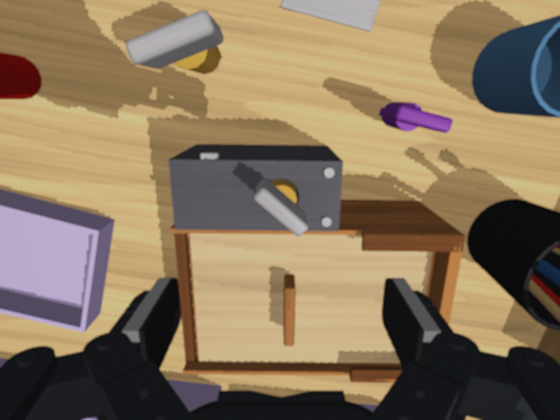

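Bolt fully drawn: its tail sticks out of the case at (209,156), none of it lies over the lid, and the key stands low in the lock. Next is the handle at (289,316).

>>> step_arm(
  moves=[
    [[50,0.05,1,0,0,0,0],[50,0.05,1,0.2,0,0,0],[50,0.05,1,0.8,0,0,0],[50,0.02,0.5,1,0,0,0],[50,0,0,1,0,0,0],[50,0,0,1,0,0,0],[50,0,0,0.5,0,0,0],[50,0,0,0.37,0,0,0],[50,0,0,0,0,0,0]],
  ],
)

```text
time: 12.7
tcp_pos: [0.5972, 0.2468, 0.0924]
orientation: [-2.031, -2.396, 0.001]
force: [-0.2, -0.1, 0.3]
grip_width: 0.585
```

>>> step_arm(
  moves=[
    [[3,0,0,0,0,0,0],[3,0,0,0,0,0,0],[3,0,0,0,0,0,0],[3,0,0,0,0,0,0],[3,0,0,0,0,0,0],[3,0,0,0,0,0,0],[3,0,0,0,0,0,0]],
  ],
  newtons=60,
)

```text
time: 13.4
tcp_pos: [0.5979, 0.2472, 0.0945]
orientation: [2.031, 2.395, 0.003]
force: [-1.3, 0.6, 6.6]
grip_width: 0.104
```

```bash
python3 st.py
```

```text
13.4 [0.5979 0.2472 0.0945] [-1.2807  0.5546  6.5859] [ 0.194   0.0854 -0.0064] -1.4620835698207773 yaw 99.40676864380858
```

>>> step_arm(
  moves=[
    [[3,0,0,-0.15,0,0,0],[3,0,0,-0.15,0,0,0],[3,0,0,-0.1,0,0,0],[3,0,0,0,0,0,0],[3,0,0,0,0,0,0]],
  ],
)

```text
time: 13.9
tcp_pos: [0.5974, 0.2468, 0.1049]
orientation: [2.032, 2.396, -0.0]
force: [0.3, -0.5, -3.3]
grip_width: 0.097
```

```bash
python3 st.py
```

```text
13.9 [0.5974 0.2468 0.1049] [ 0.3228 -0.4581 -3.2542] [-0.0277  0.0151 -0.0015] -1.462020651260583 yaw 99.39645177004908
```

>>> step_arm(
  moves=[
    [[3,-0.4,0,0,0,0,0],[3,-0.5,0,0,0,0,0],[3,-0.5,0,0,0,0,0],[3,0,0,0,0,0,0]],
  ],
)

```text
time: 14.3
tcp_pos: [0.6047, 0.2028, 0.1049]
orientation: [2.034, 2.394, -0.001]
force: [-0.1, 0.0, -3.5]
grip_width: 0.099
```

>>> step_arm(
  moves=[
    [[3,-0.5,0,0,0,0,0],[3,-0.5,0,0,0,0,0],[3,-0.5,0,0,0,0,0],[3,0,0,0,0,0,0]],
  ],
)

```text
time: 14.7
tcp_pos: [0.6121, 0.1586, 0.105]
orientation: [2.034, 2.394, -0.001]
force: [0.3, 0.5, -4.0]
grip_width: 0.102
```

>>> step_arm(
  moves=[
    [[3,-0.5,0,0,0,0,0],[3,-0.5,0,0,0,0,0],[3,-0.3,0,0,0,0,0],[3,0,0,0,0,0,0],[3,0,0,-0.5,0,0,0],[3,0,0,-0.8,0,0,0],[3,0,0,-0.8,0,0,0],[3,0,0,-0.8,0,0,0],[3,0,0,-0.8,0,0,0],[3,0,0,-0.8,0,0,0],[3,0,0,0,0,0,0]],
  ],
)

```text
time: 15.8
tcp_pos: [0.6188, 0.1233, 0.2447]
orientation: [2.028, 2.394, 0.007]
force: [0.9, -0.1, -3.3]
grip_width: 0.1
```

```bash
python3 st.py
python3 - <<'E'
from h import *
np.set_printoptions(precision=4,suppress=True)
d=shot("top","t2"); s=shot("scene","s2")
hsv=cv2.cvtColor(load("top0")["im"],cv2.COLOR_RGB2HSV)
print(hsv[235,400],hsv[265,430],hsv[285,400],hsv[215,430])
a=cv2.resize(load("top0")["im"][150:300,280:480],(400,300)); 
cv2.imwrite("pics/v7.png",np.hstack([np.vstack([a,cv2.resize(d["im"],(400,300))]),cv2.resize(s["im"],(400,300))[[*range(300)]*2][:600]])[:,:,::-1])
E
```

```text
15.8 [0.6188 0.1233 0.2447] [ 0.8922 -0.1184 -3.3051] [-0.0726 -0.017   0.0512] -1.661015913695676 yaw 99.44264594582043
[ 15 144 135] [ 15 142 131] [ 20 111 191] [ 23 100 192]
```

View pics/v7.png

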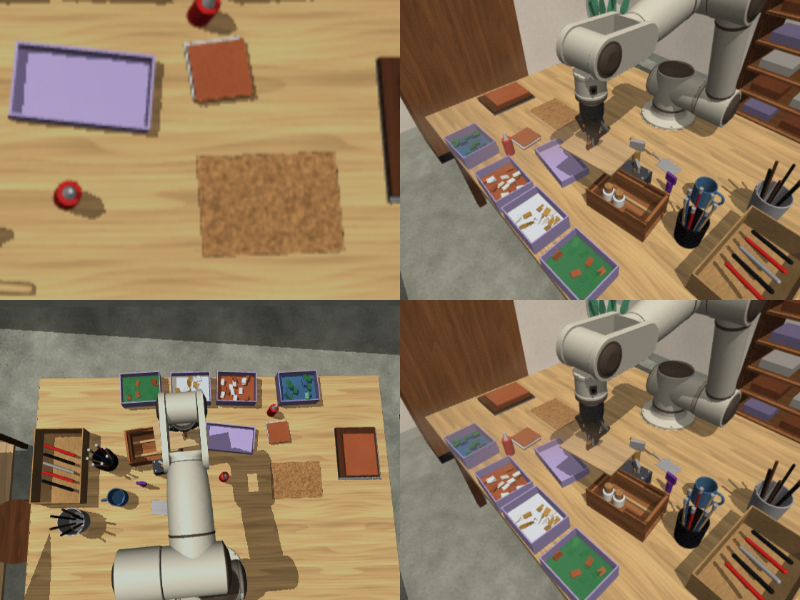

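Run:
```python
from h import *
np.set_printoptions(precision=4,suppress=True)
d=load("top0"); s=load("scene0")
def mat(d,box):
    hsv=cv2.cvtColor(d["im"],cv2.COLOR_RGB2HSV); m=np.zeros(hsv.shape[:2],np.uint8); a,b,c,e=box
    m[a:b,c:e]=cv2.inRange(hsv,(10,118,70),(18,255,172))[a:b,c:e]
    m=cv2.morphologyEx(m,cv2.MORPH_CLOSE,np.ones((5,5))); m=cv2.morphologyEx(m,cv2.MORPH_OPEN,np.ones((7,7)))
    k=max(cv2.findContours(m,0,2)[0],key=cv2.contourArea); return cv2.approxPolyDP(k,8,True)[:,0],cv2.contourArea(k)
for D,box in((d,(220,285,370,460)),(s,(130,190,170,265))):
    q,a=mat(D,box); P=np.array([plane(D,*p,.004)[:2] for p in q]); print(q.tolist(),a); print(P,P.mean(0))
q=[plane(d,280+a/2,150+b/2,.004)[:2] for a,b in((196,157),(334,152),(344,249),(203,257))]; q=np.array(q);print(q,q.mean(0))
print([np.degrees(np.arctan2(*(q[i]-q[j])[::-1])) for i,j in((0,1),(3,2),(0,3),(1,2))])
# tray outside corners (top .038) from crop
t=np.array([plane(d,280+a/2,150+b/2,z)[:2] for a,b,z in((14,43,.038),(157,53,.038),(152,132,.038),(9,115,.038))]);print("tray",t,t.mean(0))
print([np.degrees(np.arctan2(*(t[i]-t[j])[::-1])) for i,j in((0,1),(3,2),(0,3),(1,2))])
```

```text
[[447, 220], [378, 228], [381, 278], [450, 275]] 3508.0
[[ 0.5333 -0.5151]
 [ 0.5089 -0.2755]
 [ 0.3393 -0.2771]
 [ 0.3456 -0.5112]] [ 0.4318 -0.3947]
[[179, 153], [217, 180], [256, 167], [222, 136]] 2008.0
[[ 0.5214 -0.521 ]
 [ 0.5118 -0.2889]
 [ 0.364  -0.253 ]
 [ 0.3321 -0.5034]] [ 0.4323 -0.3916]
[[ 0.5072 -0.2754]
 [ 0.5125 -0.5136]
 [ 0.3472 -0.5181]
 [ 0.3376 -0.2787]] [ 0.4261 -0.3965]
[np.float64(91.28031780871052), np.float64(92.28958648736477), np.float64(1.1232523380378674), np.float64(1.5837911033513208)]
tray [[ 0.7029  0.0334]
 [ 0.6825 -0.2105]
 [ 0.5459 -0.1962]
 [ 0.5782  0.044 ]] [ 0.6274 -0.0823]
[np.float64(85.20324828117171), np.float64(82.35054246881852), np.float64(-4.84049552951106), np.float64(-5.983844791438991)]
```

>>> step_arm(
  moves=[
    [[3,-0.3,-0.1,0,0,0,0.8],[3,-0.6,-0.2,0,0,0,0.8],[3,-0.9,-0.38,0,0,0,0],[3,-0.9,-0.38,0,0,0,0],[3,-0.9,-0.38,0,0,0,0],[3,-0.9,-0.38,0,0,0,0],[3,-0.9,-0.38,0,0,0,0],[3,-0.9,-0.38,0,0,0,0],[3,-0.9,-0.38,0,0,0,0],[3,-0.9,-0.38,0,0,0,0],[3,-0.9,-0.38,0,0,0,0],[3,-0.9,-0.38,0,0,0,0]],
  ],
)

```text
time: 17.1
tcp_pos: [0.5039, -0.1786, 0.2388]
orientation: [-2.193, -2.247, 0.001]
force: [0.7, -0.2, -3.5]
grip_width: 0.102
```

>>> step_arm(
  moves=[
    [[3,-0.9,-0.38,0,0,0,0],[3,-0.9,-0.38,0,0,0,0],[3,-0.9,-0.38,0,0,0,0],[3,-0.9,-0.38,0,0,0,0],[3,-0.9,-0.38,0,0,0,0],[3,-0.9,-0.38,0,0,0,0],[3,-0.6,-0.2,0,0,0,0],[3,-0.3,0,0,0,0,0],[3,0,0,0,0,0,0],[3,0,0,0,0,0,0]],
  ],
)

```text
time: 18.1
tcp_pos: [0.4355, -0.368, 0.2397]
orientation: [-2.193, -2.248, -0.0]
force: [-0.3, 0.8, -4.2]
grip_width: 0.103
```

```bash
python3 st.py
python3 - <<'E'
from h import *
w=shot("wrist","w8"); d=shot("scene","s8"); t=shot("top","t8")
for D in(w,d,t): print([proj(D,[x,y,.004]).round() for x,y in((.507,-.2754),(.5125,-.5136),(.3472,-.518),(.3376,-.2787))])
cv2.imwrite("pics/v8.png",cv2.resize(np.hstack([w["im"],t["im"]]),(800,300))[:,:,::-1])
E
```

```text
18.1 [ 0.4355 -0.368   0.2397] [-0.2925  0.8413 -4.1873] [-0.0514 -0.0497  0.0274] -2.4325546916803344 yaw 91.42520325476232
[array([360., 237.]), array([153., 236.]), array([134.,  83.]), array([373.,  79.])]
[array([220., 181.]), array([182., 153.]), array([217., 136.]), array([257., 161.])]
[array([378., 229.]), array([447., 226.]), array([452., 274.]), array([381., 278.])]
```

View pics/v8.png

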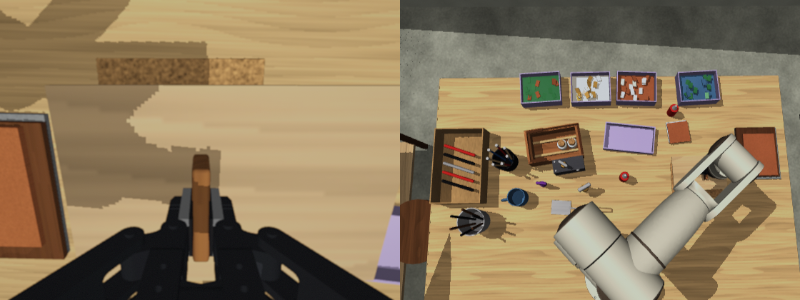

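>>> step_arm(
  moves=[
    [[3,-0.8,-0.13,0,0,0,0],[3,-0.8,-0.13,0.5,0,0,0],[3,0,0,1,0,0,0],[3,0,0,1,0,0,0],[3,0,0,1,0,0,0],[3,0,0,1,0,0,0],[3,0,0,1,0,0,0],[3,0,0,1,0,0,0],[3,0,0,0.3,0,0,0],[3,0,0,0,0,0,0]],
  ],
)

```text
time: 19.25
tcp_pos: [0.4284, -0.4162, 0.0354]
orientation: [-2.192, -2.248, -0.0]
force: [0.0, -0.7, -2.8]
grip_width: 0.1
```

>>> step_arm(
  moves=[
    [[3,0,0,0.2,0,0,0],[3,0,0,0.2,0,0,0],[3,0,0,0.1,0,0,0],[3,0,0,0,0,0,0]],
  ],
)

```text
time: 19.65
tcp_pos: [0.4284, -0.4169, 0.021]
orientation: [-2.194, -2.248, 0.0]
force: [-0.0, -0.2, -2.8]
grip_width: 0.099
```

>>> step_arm(
  moves=[
    [[3,0,0,0.08,0,0,0],[3,0,0,0.05,0,0,0],[3,0,0,0,0,0,0]],
  ],
)

```text
time: 19.95
tcp_pos: [0.4286, -0.4172, 0.0185]
orientation: [2.194, 2.248, -0.0]
force: [-5.2, 5.6, 13.3]
grip_width: 0.104
```

>>> step_arm(
  moves=[
    [[3,0,0,-0.05,0,0,0],[50,0,0,0,0,0,0],[50,0,0,0,0,0,0],[50,0,0,0,0,0,0],[50,0,0,-0.4,0,0,0],[50,0,0,-0.8,0,0,0],[50,0,0,-1,0,0,0],[50,0,0,-1,0,0,0],[50,0,0,-1,0,0,0],[50,0,0,-1,0,0,0],[50,0,0,-1,0,0,0],[50,0,0,-1,0,0,0]],
  ],
)

```text
time: 21.15
tcp_pos: [0.4282, -0.4167, 0.237]
orientation: [2.194, 2.248, -0.0]
force: [0.5, -0.5, -0.1]
grip_width: 0.587
```

>>> step_arm(
  moves=[
    [[60,0.5,0,-1,0,0,0],[60,1,0.3,-0.5,0,0,0],[60,1,0.3,0,0,0,0],[60,1,0.3,0,0,0,0],[60,1,0.3,0,0,0,0],[60,1,0.3,0,0,0,0],[60,1,0.3,0,0,0,0],[60,1,0.3,0,0,0,0],[60,1,0.3,0,0,0,0],[60,1,0.3,0,0,0,0],[60,1,0.3,0,0,0,0],[60,1,0.3,0,0,0,0]],
  ],
)

```text
time: 22.35
tcp_pos: [0.5189, -0.0683, 0.2807]
orientation: [2.194, 2.248, 0.001]
force: [-0.1, -1.1, 0.2]
grip_width: 0.705
```

>>> step_arm(
  moves=[
    [[60,1,0.3,-0.5,0,0,-0.5],[60,1,0.3,-0.5,0,0,-0.5],[60,1,0.2,-0.5,0,0,-0.5],[60,1,0.2,0,0,0,-0.1],[60,1,0.2,0,0,0,0],[60,1,0.2,0,0,0,0],[60,1,0,0,0,0,0],[60,1,0,0,0,0,0],[60,1,0,0,0,0,0],[60,1,0,0,0,0,0],[60,0,0,0,0,0,0],[60,0,0,0,0,0,0]],
  ],
)

```text
time: 23.55
tcp_pos: [0.5202, 0.232, 0.3252]
orientation: [2.03, 2.397, 0.0]
force: [0.7, -0.6, -0.6]
grip_width: 0.705
```

```bash
python3 st.py
python3 - <<'E'
from h import *
w=shot("wrist","w9"); t=shot("top","t9"); shot("scene","s9")
cv2.imwrite("pics/v9.png",np.hstack([w["im"],cv2.resize(t["im"][160:300,160:470],(310*240//140*0+240,420*0+108)).repeat(1,0)[:0].reshape(0,240,3) if 0 else np.vstack([cv2.resize(t["im"][165:255,165:270],(240,206)),cv2.resize(t["im"][210:290,360:465],(240,214))])])[:,:,::-1])
E
```

```text
23.55 [0.5202 0.232  0.3252] [ 0.7369 -0.5833 -0.6281] [0.0005 0.0486 0.0142] -1.4516684574433807 yaw 99.46920381292709
```

View pics/v9.png

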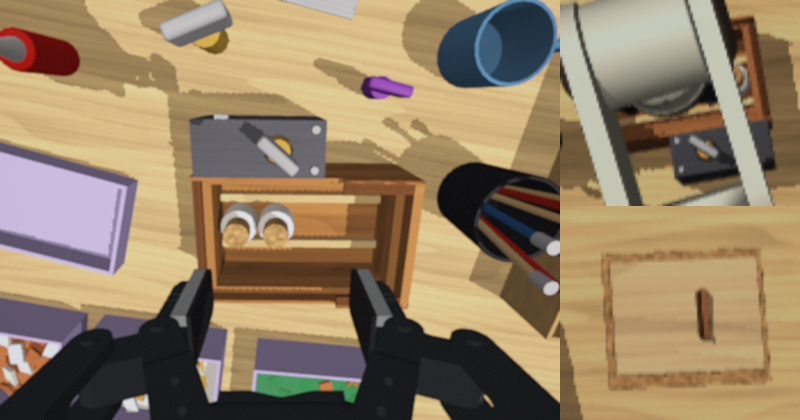

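Two jars stand in the chest, with stopper tops at (236,232) and (276,232). The lid lies centred on the mat, bordered evenly by cork. Now I'll measure the stoppers from two wrist positions, first turning the tool so its jaws open along the chest's x.

>>> step_arm(
  moves=[
    [[60,-0.2,0,0,0,0,1],[60,0,0,0,0,0,1],[60,0,0,0,0,0,1],[60,0,0,0,0,0,1],[60,0,0,0,0,0,1],[60,0,0,0,0,0,1],[60,0,0,0,0,0,1],[60,0,0,0,0,0,1],[60,0,0,0,0,0,1],[60,0,0,0,0,0,1],[60,0,0,0,0,0,1],[60,0,0,0,0,0,1]],
  ],
)

```text
time: 24.9
tcp_pos: [0.5217, 0.2248, 0.3248]
orientation: [2.96, 1.052, 0.0]
force: [0.7, 0.6, -0.3]
grip_width: 0.703
```

>>> step_arm(
  moves=[
    [[60,0,0,0,0,0,1],[60,0,0,0,0,0,1],[60,0.7,0,0.5,0,0,1],[60,0.7,0,0.5,0,0,1],[60,0.7,0,0.5,0,0,1],[60,0.7,0,0.5,0,0,1],[60,0,0,0,0,0,0],[60,0,0,0,0,0,0]],
  ],
)

```text
time: 25.7
tcp_pos: [0.5992, 0.2562, 0.2644]
orientation: [3.131, 0.258, -0.002]
force: [-0.7, -0.2, 0.8]
grip_width: 0.705
```

```bash
python3 st.py
cat > jars.py <<'E'
from h import *
np.set_printoptions(precision=4,suppress=True)
def corks(d,c0,rad=45):
    hsv=cv2.cvtColor(d["im"],cv2.COLOR_RGB2HSV)
    m=cv2.inRange(hsv,(8,70,100),(24,200,255)); out=[]
    return m
E
python3 - <<'E'
from jars import *
a=load("w9"); b=shot("wrist","w10")
A=[ (236,236),(276,235)]
X=[plane(a,*p,.074) for p in A]; P=[proj(b,x) for x in X]; print(X,P)
c=np.mean(P,0).astype(int); 
y0,x0=max(c[1]-70,0),max(c[0]-90,0)
cb=cv2.resize(b["im"][y0:y0+140,x0:x0+180],(400,311),interpolation=2); ca=cv2.resize(a["im"][180:280,190:319],(400,310),interpolation=2)
print(x0,y0); cv2.imwrite("pics/v10.png",np.vstack([ca,cb])[:,:,::-1])
E
```

```text
25.7 [0.5992 0.2562 0.2644] [-0.732  -0.1648  0.7994] [-0.0079  0.0037 -0.0088] 0.12157009947381599 yaw 9.417444529203179
[array([0.6074, 0.1915, 0.074 ]), array([0.5983, 0.2385, 0.074 ])] [array([277.7153, 245.6945]), array([276.2207, 200.6121])]
186 153
```

View pics/v10.png

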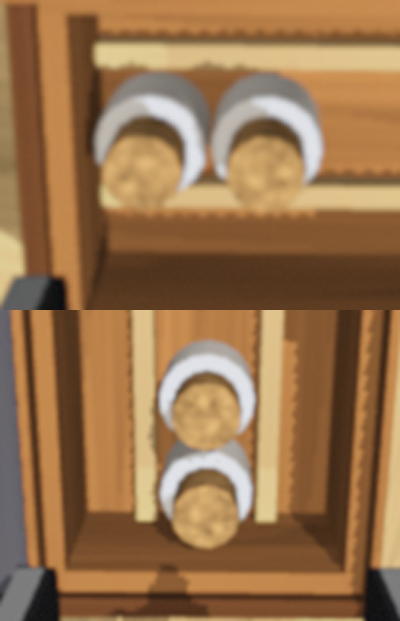

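Run:
```python
from jars import *
a=load("w9");b=load("w10")
for p,q in(((236.1,235.5),(278.3,245.7)),((275.8,236.1),(278.7,199.4))):
    print(tri([ray(a,*p),ray(b,*q)]),plane(b,*q,.074),plane(a,*p,.074))
s=env.read_state(); T=R.from_rotvec(s["orientation"]).as_matrix()
for p in(plane(b,278.3,245.7,.074),plane(b,278.7,199.4,.074)):
    print("tool delta/30mm",T.T@(np.r_[p[:2],.053]-s["tcp_pos"])/.03)
```

```text
[0.6078 0.1912 0.0722] [0.608  0.1916 0.074 ] [0.6068 0.1916 0.074 ]
[0.6008 0.2388 0.0706] [0.6005 0.2401 0.074 ] [0.5997 0.2384 0.074 ]
tool delta/30mm [-0.0605  2.1753  7.074 ]
tool delta/30mm [-0.0433  0.5411  7.0739]
```

>>> step_arm(
  moves=[
    [[50,-0.04,0.54,0.6,0,0,0],[50,0,0,1,0,0,0],[50,0,0,1,0,0,0],[50,0,0,1,0,0,0],[50,0,0,1,0,0,0],[50,0,0,1,0,0,0],[50,0,0,0.7,0,0,0],[50,0,0,0.45,0,0,0],[50,0,0,0.3,0,0,0],[50,0,0,0,0,0,0]],
  ],
)

```text
time: 26.75
tcp_pos: [0.6004, 0.2406, 0.053]
orientation: [3.131, 0.258, -0.0]
force: [-0.0, 0.1, 0.2]
grip_width: 0.582
```

>>> step_arm(
  moves=[
    [[25,0,0,0,0,0,0],[25,0,0,0,0,0,0],[25,0,0,0,0,0,0],[25,0,0,0,0,0,0],[25,0,0,0,0,0,0]],
  ],
  newtons=35,
)

```text
time: 27.25
tcp_pos: [0.601, 0.2409, 0.0544]
orientation: [-3.131, -0.257, -0.002]
force: [-2.8, -0.1, 6.5]
grip_width: 0.362
```

>>> step_arm(
  moves=[
    [[25,0,0,-0.3,0,0,0],[25,0,0,-0.8,0,0,0],[25,0,0,-0.9,0,0,0],[25,0,0,-0.9,0,0,0],[25,0,0,-0.9,0,0,0],[25,0,0,-0.7,0,0,0],[25,0,0,-0.1,0,0,0],[25,0,0,0,0,0,0]],
  ],
)

```text
time: 28.05
tcp_pos: [0.6006, 0.2408, 0.1914]
orientation: [-3.131, -0.257, -0.001]
force: [0.1, 0.0, -2.4]
grip_width: 0.361
```

>>> step_arm(
  moves=[
    [[25,-0.05,0.5,0,0,0,0],[25,-0.1,1,0,0,0,0],[25,-0.1,1,0,0,0,0],[25,-0.1,1,0,0,0,0],[25,-0.1,1,0,0,0,0],[25,-0.1,1,0,0,0,0],[25,-0.1,1,0,0,0,0],[25,-0.1,1,0,0,0,0],[25,-0.1,1,0,0,0,0],[25,-0.1,1,0,0,0,0],[25,-0.1,1,0,0,0,0],[25,-0.1,1,0,0,0,0]],
  ],
)

```text
time: 29.25
tcp_pos: [0.622, -0.107, 0.1896]
orientation: [-3.131, -0.257, 0.003]
force: [1.5, -1.0, -1.7]
grip_width: 0.358
```

>>> step_arm(
  moves=[
    [[25,-0.1,0.5,0,0,0,0],[25,-0.1,0.2,0,0,0,0],[25,0,0,0,0,0,0]],
  ],
)

```text
time: 29.55
tcp_pos: [0.6198, -0.1273, 0.1905]
orientation: [-3.131, -0.256, 0.002]
force: [0.5, 0.4, -1.5]
grip_width: 0.357
```

```bash
python3 st.py
python3 - <<'E'
from jars import *
t=shot("top","t11");w=shot("wrist","w11"); s=env.read_state(); T=R.from_rotvec(s["orientation"]).as_matrix()
print("tool delta",T.T@(np.array([.624,-.127,.053])-s["tcp_pos"])/.03)
cv2.imwrite("pics/v11.png",np.hstack([w["im"],np.vstack([cv2.resize(t["im"][165:255,165:270],(240,206)),cv2.resize(t["im"][165:245,270:375],(240,214))])])[:,:,::-1])
E
```

```text
29.55 [ 0.6198 -0.1273  0.1905] [ 0.5325  0.3935 -1.4562] [ 0.0902  0.0189 -0.0056] -0.4873522885660132 yaw 9.34951693756191
tool delta [0.1216 0.0532 4.598 ]
```

View pics/v11.png

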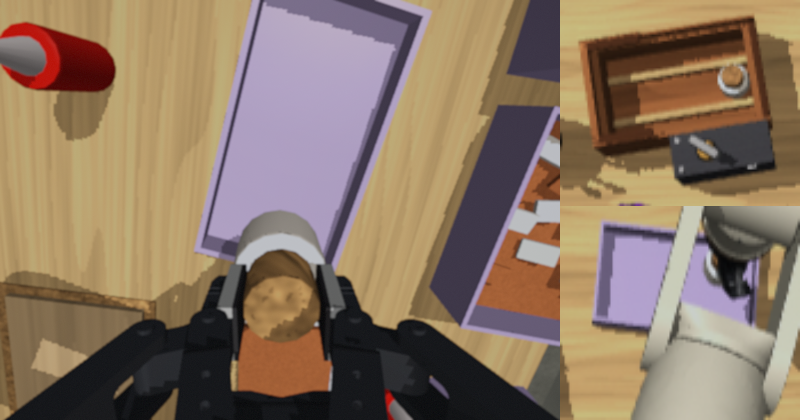

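The jar hangs straight in the grip, the other is still upright in the chest, and part of the tray shows behind this one. I'll check the tray's near corners, seen at (197,250) and (335,268).

Run:
```python
from jars import *
w=load("w11")
for c in((.7029,.0334),(.6825,-.2105),(.5459,-.1962),(.5782,.044)): print(c,proj(w,[*c,.038]))
print(plane(w,197,250,.038),plane(w,430,11,.038))
hsv=cv2.cvtColor(w["im"],cv2.COLOR_RGB2HSV); m=cv2.inRange(hsv,(115,30,130),(140,150,255)); m[:,445:]=0
m=cv2.morphologyEx(m,cv2.MORPH_OPEN,np.ones((3,3)))
for r in(20,60,100,140,180,220,240,250,260):
    x=np.flatnonzero(m[r]); print(r,x.min() if len(x) else None,x.max() if len(x) else None, [plane(w,q,r,.038)[:2] for q in(x.min(),x.max())] if len(x) else "")
```

```text
(0.7029, 0.0334) [426.6351   3.5498]
(0.6825, -0.2105) [330.8557 289.2237]
(0.5459, -0.1962) [187.0786 253.7868]
(0.5782, 0.044) [260.6408 -45.7594]
[ 0.5545 -0.191   0.038 ] [0.7068 0.0291 0.038 ]
20 249 426 [array([0.5757, 0.0015]), array([0.7056, 0.0229])]
60 239 412 [array([ 0.5719, -0.027 ]), array([ 0.7029, -0.0053])]
100 230 397 [array([ 0.5685, -0.0572]), array([ 0.6992, -0.0356])]
140 221 382 [array([ 0.565 , -0.0895]), array([ 0.6953, -0.068 ])]
180 211 367 [array([ 0.5603, -0.1243]), array([ 0.6911, -0.1026])]
220 202 352 [array([ 0.5562, -0.1615]), array([ 0.6866, -0.1398])]
240 197 345 [array([ 0.5536, -0.1812]), array([ 0.6847, -0.1594])]
250 196 341 [array([ 0.5536, -0.1911]), array([ 0.6833, -0.1696])]
260 333 337 [array([ 0.6782, -0.1805]), array([ 0.6818, -0.1799])]
```

>>> step_arm(
  moves=[
    [[25,0.12,0.05,0.5,0,0,0],[25,0,0,0.9,0,0,0],[25,0,0,0.9,0,0,0],[25,0,0,0.9,0,0,0],[25,0,0,0.7,0,0,0],[25,0,0,0.4,0,0,0],[25,0,0,0.15,0,0,0],[25,0,0,0,0,0,0]],
  ],
)

```text
time: 30.45
tcp_pos: [0.6242, -0.1275, 0.0574]
orientation: [-3.131, -0.258, 0.001]
force: [0.2, -1.6, -2.4]
grip_width: 0.359
```

>>> step_arm(
  moves=[
    [[25,0,0,0.06,0,0,0],[25,0,0,0,0,0,0]],
  ],
)

```text
time: 30.65
tcp_pos: [0.6245, -0.1279, 0.0566]
orientation: [3.13, 0.257, 0.002]
force: [0.5, 0.5, -1.9]
grip_width: 0.362
```

>>> step_arm(
  moves=[
    [[25,0,0,0.06,0,0,0],[25,0,0,0.06,0,0,0],[25,0,0,0,0,0,0]],
  ],
)

```text
time: 30.95
tcp_pos: [0.624, -0.1278, 0.0521]
orientation: [3.131, 0.257, -0.0]
force: [0.6, 0.0, -2.4]
grip_width: 0.356
```

>>> step_arm(
  moves=[
    [[25,0,0,0.04,0,0,0],[25,0,0,0,0,0,0]],
  ],
)

```text
time: 31.15
tcp_pos: [0.6242, -0.128, 0.0515]
orientation: [3.131, 0.257, 0.0]
force: [-1.9, 0.7, 3.4]
grip_width: 0.359
```

>>> step_arm(
  moves=[
    [[50,0,0,0,0,0,0],[50,0,0,0,0,0,0],[50,0,0,0,0,0,0],[50,0,0,-0.5,0,0,0],[50,0,0,-1,0,0,0],[50,0,0,-1,0,0,0],[50,0,0,-1,0,0,0],[50,0,0,-1,0,0,0],[50,0,0,-1,0,0,0],[50,0,0,0,0,0,0]],
  ],
)

```text
time: 32.15
tcp_pos: [0.6253, -0.1281, 0.2219]
orientation: [3.128, 0.257, 0.01]
force: [-0.1, 0.9, 0.1]
grip_width: 0.587
```

>>> step_arm(
  moves=[
    [[50,0.1,-0.6,0,0,0,0],[50,0.1,-1,0,0,0,0],[50,0.1,-1,0,0,0,0],[50,0.1,-1,0,0,0,0],[50,0.1,-1,0,0,0,0],[50,0.1,-1,0,0,0,0],[50,0.1,-1,0,0,0,0],[50,0.1,-1,0,0,0,0],[50,0.1,-1,0,0,0,0],[50,0.1,-1,0,0,0,0],[50,0.2,-1,0,0,0,0],[50,0,0,0,0,0,0]],
  ],
)

```text
time: 33.35
tcp_pos: [0.6066, 0.1958, 0.2155]
orientation: [-3.13, -0.262, 0.002]
force: [0.1, -0.2, 0.3]
grip_width: 0.585
```

```bash
python3 st.py
python3 - <<'E'
from jars import *
w=shot("wrist","w12"); t=shot("top","t12"); s=env.read_state(); T=R.from_rotvec(s["orientation"]).as_matrix()
p=proj(w,[.6075,.1914,.074]); print(p)
x0,y0=int(p[0])-45,int(p[1])-45; cr=w["im"][y0:y0+90,x0:x0+90]
hsv=cv2.cvtColor(cr,cv2.COLOR_RGB2HSV); print(hsv[45,45],hsv[20,45],hsv[45,15])
print("tool delta",T.T@(np.array([.6075,.1914,.053])-s["tcp_pos"])/.03)
cv2.circle(cr:=cr.copy(),(45,45),2,(255,0,0),-1)
cv2.imwrite("pics/v12.png",np.hstack([cv2.resize(cr,(420,420)),cv2.resize(t["im"][165:245,270:375],(380,420*0+290)).repeat(1,0) if 0 else cv2.resize(t["im"][165:245,270:370],(380,420))])[:,:,::-1])
E
```

```text
33.35 [0.6066 0.1958 0.2155] [ 0.1117 -0.1729  0.2636] [-0.0463  0.0442 -0.0303] 0.02364188525710733 yaw 9.585259621283804
[280.0887 202.3017]
[ 18 122 211] [111   8 232] [ 22  86 228]
tool delta [0.0131 0.0492 5.4181]
```

View pics/v12.png

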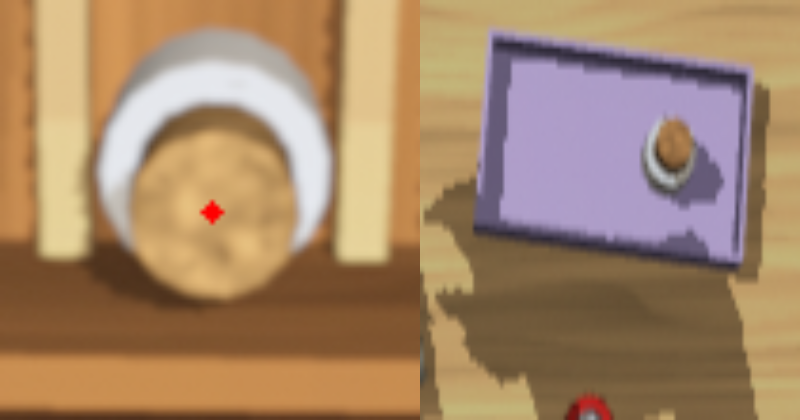

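The prediction lands on the remaining stopper's centre to about a pixel, and the first jar stands upright in the tray.

>>> step_arm(
  moves=[
    [[50,0.04,0.05,0.6,0,0,0],[50,0,0,1,0,0,0],[50,0,0,1,0,0,0],[50,0,0,1,0,0,0],[50,0,0,1,0,0,0],[50,0,0,0.5,0,0,0],[50,0,0,0.3,0,0,0],[50,0,0,0,0,0,0]],
  ],
)

```text
time: 34.25
tcp_pos: [0.609, 0.1902, 0.0536]
orientation: [3.131, 0.257, -0.002]
force: [0.6, 0.3, -0.8]
grip_width: 0.586
```

>>> step_arm(
  moves=[
    [[25,0,0,0,0,0,0],[25,0,0,0,0,0,0],[25,0,0,0,0,0,0],[25,0,0,0,0,0,0],[25,0,0,0,0,0,0]],
  ],
)

```text
time: 34.75
tcp_pos: [0.6097, 0.1906, 0.0554]
orientation: [-3.131, -0.257, -0.003]
force: [-2.7, -1.6, 7.5]
grip_width: 0.358
```

>>> step_arm(
  moves=[
    [[25,0,0,-0.3,0,0,0],[25,0,0,-0.8,0,0,0],[25,0,0,-0.9,0,0,0],[25,0,0,-0.9,0,0,0],[25,0,0,-0.9,0,0,0],[25,0,0,-0.7,0,0,0],[25,0,0,-0.1,0,0,0],[25,0,0,0,0,0,0]],
  ],
)

```text
time: 35.55
tcp_pos: [0.6092, 0.1906, 0.1922]
orientation: [-3.131, -0.257, -0.001]
force: [0.8, -0.0, -2.5]
grip_width: 0.362
```

>>> step_arm(
  moves=[
    [[25,-0.05,0.6,0,0,0,0],[25,-0.05,1,0,0,0,0],[25,-0.05,1,0,0,0,0],[25,-0.05,1,0,0,0,0],[25,-0.05,1,0,0,0,0],[25,-0.05,1,0,0,0,0],[25,-0.05,1,0,0,0,0],[25,-0.03,0.7,0,0,0,0],[25,0,0.26,0,0,0,0],[25,0,0,0,0,0,0]],
  ],
)

```text
time: 36.55
tcp_pos: [0.6346, -0.0363, 0.1908]
orientation: [-3.131, -0.255, 0.003]
force: [-0.4, 0.6, -1.3]
grip_width: 0.364
```

>>> step_arm(
  moves=[
    [[25,0,0,0.5,0,0,0],[25,0,0,0.9,0,0,0],[25,0,0,0.9,0,0,0],[25,0,0,0.9,0,0,0],[25,0,0,0.7,0,0,0],[25,0,0,0.4,0,0,0],[25,0,0,0.1,0,0,0],[25,0,0,0,0,0,0]],
  ],
)

```text
time: 37.35
tcp_pos: [0.6349, -0.0347, 0.06]
orientation: [-3.131, -0.258, 0.0]
force: [0.8, 0.6, -2.2]
grip_width: 0.364
```

Contact is expected at about 0.0525.

>>> step_arm(
  moves=[
    [[25,0,0,0.1,0,0,0],[25,0,0,0.08,0,0,0],[25,0,0,0,0,0,0]],
  ],
)

```text
time: 37.65
tcp_pos: [0.635, -0.0351, 0.0548]
orientation: [3.131, 0.257, 0.0]
force: [0.4, -1.2, -2.5]
grip_width: 0.359
```

>>> step_arm(
  moves=[
    [[25,0,0,0.05,0,0,0],[25,0,0,0,0,0,0]],
  ],
)

```text
time: 37.85
tcp_pos: [0.6349, -0.0351, 0.0531]
orientation: [3.131, 0.257, -0.0]
force: [0.3, -0.0, -3.4]
grip_width: 0.365
```

>>> step_arm(
  moves=[
    [[25,0,0,0.04,0,0,0],[25,0,0,0,0,0,0]],
  ],
)

```text
time: 38.05
tcp_pos: [0.6351, -0.0352, 0.0525]
orientation: [3.131, 0.257, 0.001]
force: [-2.2, -0.4, 3.4]
grip_width: 0.358
```

>>> step_arm(
  moves=[
    [[50,0,0,0,0,0,0],[50,0,0,0,0,0,0],[50,0,0,0,0,0,0],[50,0,0,-0.5,0,0,0],[50,0,0,-1,0,0,0],[50,0,0,-1,0,0,0],[50,0,0,-1,0,0,0],[50,0,0,-1,0,0,0],[50,0,0,-1,0,0,0],[50,0,0,-1,0,0,0],[50,0,0,0,0,0,0]],
  ],
)

```text
time: 39.15
tcp_pos: [0.6359, -0.0352, 0.2528]
orientation: [3.129, 0.257, 0.011]
force: [0.2, -0.7, 0.7]
grip_width: 0.588
```

>>> step_arm(
  moves=[
    [[50,-1,0,-0.3,0,0,0],[50,-1,0,-0.3,0,0,0],[50,-1,0,-0.3,0,0,0],[50,-1,0,0,0,0,0],[50,-1,0,0,0,0,0],[50,-1,0,0,0,0,0],[50,-1,0,0,0,0,0],[50,0,0,0,0,0,0],[50,0,0,0,0,0,0]],
  ],
)

```text
time: 40.05
tcp_pos: [0.4276, -0.0694, 0.2748]
orientation: [3.13, 0.256, 0.002]
force: [0.4, 0.6, 0.7]
grip_width: 0.59
```

```bash
python3 st.py
python3 - <<'E'
from jars import *
t=shot("top","t13"); s=shot("scene","s13")
t0=load("top0"); T=t["im"]
# corks in tray: brown blob within tray area
hsv=cv2.cvtColor(T,cv2.COLOR_RGB2HSV)
def blobs(box,lo,hi,mn):
    a,b,c,d=box; m=cv2.inRange(hsv[a:b,c:d],lo,hi); n,l,st,ce=cv2.connectedComponentsWithStats(m)
    return [(st[i,4],ce[i]+[c,a]) for i in range(1,n) if st[i,4]>=mn]
print("corks",[(n,p,plane(t,*p,.071)[:2]) for n,p in blobs((176,212,290,354),(8,70,60),(22,255,255),15)])
print("white",[(n,p) for n,p in blobs((176,212,290,354),(0,0,150),(179,30,255),4)])
print("jar proj",proj(t,[.624,-.127,.071]),proj(t,[.635,-.035,.071]))
# lid vs t9 (seen on the mat), chest/jars left white in the chest
t9=load("t9")["im"]
for n,(a,b,c,d) in dict(lid=(215,290,365,465)).items(): print(n,"absdiff",np.abs(T[a:b,c:d].astype(int)-t9[a:b,c:d]).mean())
lids=blobs((215,290,365,465),(14,60,120),(26,117,255),300); print("lid blobs",[(n,p,plane(t,*p,.011)[:2]) for n,p in lids])
# bystanders: change since start
for n,(u,v) in dict(glueA=(314,247),glueB=(382,155),mug=(165,277),tiles=(390,186),brush=(146,222),greykey=(258,263)).items():
    a=T[v-15:v+15,u-18:u+18].astype(int)-t0["im"][v-15:v+15,u-18:u+18]; print(n,np.abs(a).mean().round(1))
print("white in chest",blobs((178,222,178,256),(0,0,190),(179,30,255),6))
E
```

```text
40.05 [ 0.4276 -0.0694  0.2748] [0.3817 0.5708 0.7336] [-0.0165  0.0177 -0.056 ] -0.50258148594998 yaw 9.361196251415791
corks [(np.int32(75), array([307.64  , 189.7467]), array([ 0.6311, -0.0333])), (np.int32(77), array([336.3896, 192.2727]), array([ 0.6213, -0.1287])), (np.int32(17), array([295.5294, 210.8235]), array([0.5605, 0.0084]))]
white [(np.int32(39), array([304.359 , 192.7692])), (np.int32(33), array([331.9394, 194.2121])), (np.int32(59), array([318.0339, 207.9831])), (np.int32(7), array([322.7143, 203.2857])), (np.int32(27), array([328.3333, 209.1852])), (np.int32(5), array([334.2, 209.8]))]
jar proj [335.8375 191.4967] [308.1276 188.6029]
lid absdiff 25.713822222222223
lid blobs [(np.int32(1679), array([439.835 , 241.4896]), array([ 0.4587, -0.4826])), (np.int32(2083), array([410.7657, 250.8291]), array([ 0.4285, -0.3814]))]
glueA 35.1
glueB 3.9
mug 2.9
tiles 3.6
brush 1.9
greykey 4.3
white in chest []
```

The lid region differs from the earlier image, which could be arm shadow or the announced knock. I'll move the arm aside and check.

>>> step_arm(
  moves=[
    [[50,0,-1,-0.3,0,0,0],[50,0,-1,-0.3,0,0,0],[50,0,-1,-0.3,0,0,0],[50,0,-1,0,0,0,0],[50,0,-1,0,0,0,0],[50,0,-1,0,0,0,0],[50,0,-1,0,0,0,0],[50,0,-1,0,0,0,0],[50,0,-1,0,0,0,0],[50,0,-1,0,0,0,0],[50,0,0,0,0,0,0]],
  ],
)

```text
time: 41.25
tcp_pos: [0.3784, 0.2296, 0.3005]
orientation: [-3.13, -0.263, 0.002]
force: [0.1, -0.3, -0.9]
grip_width: 0.584
```

Run:
```python
from jars import *
t=shot("top","t14"); s=shot("scene","s14"); t0=load("top0"); t9=load("t9"); T=t["im"]
a,b,c,d=215,290,365,465
print("lid diff vs t9",np.abs(T[a:b,c:d].astype(int)-t9["im"][a:b,c:d]).mean())
def mk(im,lo,hi):
    return cv2.inRange(cv2.cvtColor(im,cv2.COLOR_RGB2HSV)[222:282,374:456],lo,hi)
for n,D in(("t9",t9),("t14",t)):
    m=mk(D["im"],(0,100,30),(16,255,120)); k,l,st,ce=cv2.connectedComponentsWithStats(m)
    print(n,"handle cand",[(st[i,4],plane(D,ce[i][0]+374,ce[i][1]+222,.025)[:2]) for i in range(1,k) if st[i,4]>8])
    m=mk(D["im"],(10,118,70),(18,255,172)); ys,xs=np.nonzero(m); print(" cork px",len(xs),xs.min()+374,xs.max()+374,ys.min()+222,ys.max()+222)
v=s["im"].astype(int); v9=load("s9")["im"].astype(int)
print("scene mat diff",np.abs(v-v9)[130:190,170:265].mean())
for n,(u,v) in dict(glueA=(314,247),glueB=(382,155),mug=(165,277),tiles=(390,186),brush=(146,222)).items():
    print(n,np.abs(T[v-15:v+15,u-18:u+18].astype(int)-t0["im"][v-15:v+15,u-18:u+18]).mean().round(1))
```

```text
lid diff vs t9 10.833511111111111
t9 handle cand [(np.int32(57), array([ 0.4239, -0.4148]))]
 cork px 872 374 454 223 278
t14 handle cand [(np.int32(42), array([ 0.414 , -0.3892]))]
 cork px 968 374 452 225 278
scene mat diff 10.244619883040937
glueA 2.5
glueB 2.3
mug 31.0
tiles 2.1
brush 1.3
```

The lid's handle has shifted by about 28 mm since I laid it (the announced knock). It may still be within tolerance, but I'll measure it and recentre it.

>>> step_arm(
  moves=[
    [[50,-0.12,1,0,0,0,0],[50,-0.12,1,0,0,0,0],[50,-0.12,1,0,0,0,0],[50,-0.12,1,0,0,0,0],[50,-0.12,1,0,0,0,0],[50,-0.12,1,0,0,0,0],[50,-0.12,1,0,0,0,0],[50,-0.12,1,0,0,0,0],[50,-0.12,1,0,0,0,0],[50,-0.12,1,0,0,0,0],[50,-0.12,1,0,0,0,0],[50,-0.12,1,0,0,0,0]],
  ],
)

```text
time: 42.55
tcp_pos: [0.3946, -0.1377, 0.3009]
orientation: [3.131, 0.255, -0.0]
force: [0.3, 1.2, 0.5]
grip_width: 0.585
```

>>> step_arm(
  moves=[
    [[50,-0.12,1,0,0,0,0],[50,-0.12,1,0,0,0,0],[50,-0.12,1,0,0,0,0],[50,-0.12,1,0,0,0,0],[50,-0.12,1,0,0,0,0],[50,-0.12,1,0,0,0,0],[50,-0.12,1,0,0,0,0],[50,-0.12,1,0,0,0,1],[50,0,0,0,0,0,1],[50,0,0,0,0,0,1],[50,0,0,0,0,0,1],[50,0,0,0,0,0,1]],
  ],
)

```text
time: 43.75
tcp_pos: [0.405, -0.3781, 0.3007]
orientation: [-3.111, 0.434, 0.001]
force: [-1.2, 0.1, -0.5]
grip_width: 0.586
```

>>> step_arm(
  moves=[
    [[50,0,0,0,0,0,1],[50,0,0,0,0,0,1],[50,0,0,0,0,0,1],[50,0,0,0,0,0,1],[50,0,0,0,0,0,1],[50,0,0,0,0,0,1],[50,0,0,0,0,0,1],[50,0,0,0,0,0,1],[50,0,0,0,0,0,1],[50,0,0,0,0,0,1],[50,0,0,0,0,0,1],[50,0,0,0,0,0,1]],
  ],
)

```text
time: 44.95
tcp_pos: [0.405, -0.378, 0.3008]
orientation: [2.478, -1.931, -0.001]
force: [-0.2, -0.5, -0.1]
grip_width: 0.587
```

>>> step_arm(
  moves=[
    [[50,0,0,0,0,0,1],[50,0,0,0,0,0,1],[50,0,0,0,0,0,0.6],[50,0,0,0,0,0,0],[50,0,0,0,0,0,0]],
  ],
)

```text
time: 45.45
tcp_pos: [0.4053, -0.3776, 0.3008]
orientation: [2.249, -2.193, -0.0]
force: [-0.4, -0.1, -0.2]
grip_width: 0.584
```

```bash
python3 st.py
python3 - <<'E'
from jars import *
w=shot("wrist","w15"); im=w["im"]; p=proj(w,[.414,-.389,.03]); print(p)
hsv=cv2.cvtColor(im,cv2.COLOR_RGB2HSV)
u,v=int(p[0]),int(p[1])
for y in range(v-40,v+41,10): print(y,[tuple(int(q) for q in hsv[y,x]) for x in range(u-20,u+21,5)])
m=cv2.inRange(hsv,(0,110,20),(14,255,190)); m[340:]=0
n,l,st,ce=cv2.connectedComponentsWithStats(m)
for i in range(1,n):
    if st[i,4]>60: print(st[i],ce[i],cv2.minAreaRect(np.argwhere(l==i)[:,::-1].astype(np.float32)))
E
```

```text
45.45 [ 0.4053 -0.3776  0.3008] [-0.3658 -0.1238 -0.2362] [ 0.0081  0.0482 -0.018 ] 0.6563181328521243 yaw -88.5433328425395
[290.4469 161.6484]
121 [(18, 90, 181), (18, 92, 181), (18, 91, 182), (18, 92, 181), (18, 92, 181), (18, 92, 181), (18, 92, 181), (18, 92, 181), (18, 92, 180)]
131 [(18, 94, 179), (18, 94, 179), (18, 93, 179), (18, 94, 180), (18, 93, 178), (18, 98, 167), (18, 93, 181), (18, 92, 180), (18, 92, 180)]
141 [(19, 90, 181), (18, 91, 182), (19, 90, 181), (19, 90, 182), (18, 100, 160), (14, 166, 146), (16, 116, 117), (17, 104, 127), (18, 94, 163)]
151 [(19, 90, 181), (18, 92, 181), (18, 92, 181), (19, 91, 180), (17, 103, 153), (14, 162, 145), (16, 111, 117), (18, 102, 127), (19, 92, 178)]
161 [(18, 92, 178), (18, 91, 179), (18, 92, 178), (18, 93, 179), (17, 104, 152), (14, 165, 144), (17, 112, 114), (17, 104, 127), (18, 93, 179)]
171 [(18, 96, 168), (18, 96, 168), (18, 94, 168), (18, 95, 167), (16, 108, 139), (14, 167, 134), (16, 112, 107), (18, 105, 112), (18, 96, 164)]
181 [(18, 90, 181), (19, 90, 181), (19, 90, 181), (18, 90, 181), (17, 105, 153), (14, 166, 135), (17, 106, 123), (17, 102, 125), (18, 95, 163)]
191 [(19, 89, 181), (19, 90, 182), (19, 90, 182), (19, 89, 181), (19, 88, 182), (19, 87, 181), (19, 89, 181), (20, 89, 181), (20, 89, 181)]
201 [(18, 94, 180), (18, 94, 180), (18, 93, 179), (18, 93, 179), (18, 93, 179), (18, 93, 178), (18, 92, 177), (18, 95, 177), (18, 93, 176)]
[  466     0    94   149 11951] [518.693  77.181] ((512.5, 74.0), (148.0, 93.0), 90.0)
[  0 111  31  37 926] [ 13.1166 129.2613] ((15.0, 129.0), (36.0, 30.0), 90.0)
[291 134   9  51 401] [295.0898 159.1047] ((295.0, 159.0), (50.0, 8.0), 90.0)
```

Run:
```python
from jars import *
w=load("w15"); s=env.read_state(); T=R.from_rotvec(s["orientation"]).as_matrix()
for r in(136,185): print(plane(w,295,r,.039),plane(w,295,r,.011))
p=plane(w,295,161,.039); print(p,"tool delta",T.T@(np.r_[p[:2],.018]-s["tcp_pos"])/.03)
mid=p[:2]+.02*np.array([-.026,.9997]); print("lid mid",mid,"offset from mat",mid-[.428,-.3955])
# lid colour edges along row/col in w15
hsv=cv2.cvtColor(w["im"],cv2.COLOR_RGB2HSV); m=cv2.inRange(hsv,(10,118,60),(18,255,180))
print("cork cols row 150",np.flatnonzero(m[150])[[0,-1]] if m[150].any() else None, np.flatnonzero(m[150]).tolist()[:60])
print("cork rows col 250",np.flatnonzero(m[:340,250]).tolist()); print("rows col 350",np.flatnonzero(m[:340,350]).tolist())
```

```text
[ 0.4446 -0.3928  0.039 ] [ 0.4417 -0.394   0.011 ]
[ 0.3882 -0.395   0.039 ] [ 0.3814 -0.3963  0.011 ]
[ 0.4165 -0.3939  0.039 ] tool delta [ 0.5566 -0.3562  9.4282]
lid mid [ 0.4159 -0.3739] offset from mat [-0.0121  0.0216]
cork cols row 150 [ 33 393] [33, 34, 35, 36, 37, 38, 39, 40, 42, 43, 44, 45, 48, 52, 53, 55, 56, 57, 58, 59, 60, 61, 62, 63, 64, 65, 66, 291, 292, 293, 294, 295, 296, 297, 298, 299, 369, 370, 371, 372, 373, 374, 375, 376, 377, 378, 379, 380, 381, 382, 383, 384, 385, 386, 387, 388, 389, 390, 391, 392]
cork rows col 250 [74, 75, 76, 77, 78, 79, 80, 81, 82, 83, 84, 85, 86, 87, 88, 89, 90, 91, 92, 93, 94]
rows col 350 [74, 75, 76, 77, 78, 79, 80, 81, 82, 83, 84, 85, 86, 87, 88, 89, 90, 91, 92, 93, 94, 95]
```

Lid is about 25 mm off centre: still in tolerance, but quick to mend. I'll regrip it, lift a little and shift it back.

>>> step_arm(
  moves=[
    [[50,0.28,-0.18,0.5,0,0,0],[50,0.28,-0.18,1,0,0,0],[50,0,0,1,0,0,0],[50,0,0,1,0,0,0],[50,0,0,1,0,0,0],[50,0,0,1,0,0,0],[50,0,0,1,0,0,0],[50,0,0,1,0,0,0],[50,0,0,1,0,0,0],[50,0,0,0.5,0,0,0],[50,0,0,0.3,0,0,0],[50,0,0,0,0,0,0]],
  ],
)

```text
time: 46.7
tcp_pos: [0.4168, -0.3936, 0.0212]
orientation: [-2.249, 2.194, 0.002]
force: [0.3, 0.2, 0.5]
grip_width: 0.586
```

>>> step_arm(
  moves=[
    [[3,0,0,0,0,0,0],[3,0,0,0,0,0,0],[3,0,0,0,0,0,0],[3,0,0,0,0,0,0],[3,0,0,0,0,0,0],[3,0,0,0,0,0,0],[3,0,0,0,0,0,0]],
  ],
  newtons=60,
)

```text
time: 47.4
tcp_pos: [0.4173, -0.3941, 0.0232]
orientation: [2.248, -2.194, 0.003]
force: [-1.4, 1.2, 6.8]
grip_width: 0.1
```

```bash
python3 st.py
```

```text
47.4 [ 0.4173 -0.3941  0.0232] [-1.373   1.2482  6.8364] [ 0.2529  0.1226 -0.0764] 0.6553905338682215 yaw -88.59665034919126
```

>>> step_arm(
  moves=[
    [[3,0,0,-0.3,0,0,0],[3,0,0,-0.3,0,0,0],[3,0.3,-0.2,0,0,0,0],[3,0.43,-0.2,0,0,0,0],[3,0,0,0,0,0,0],[3,0,0,0.2,0,0,0],[3,0,0,0.2,0,0,0],[3,0,0,0.1,0,0,0],[3,0,0,0,0,0,0]],
  ],
)

```text
time: 48.3
tcp_pos: [0.4291, -0.4148, 0.0242]
orientation: [-2.248, 2.194, 0.002]
force: [-0.6, 0.3, -4.2]
grip_width: 0.095
```

>>> step_arm(
  moves=[
    [[3,0,0,0.05,0,0,0],[3,0,0,0.03,0,0,0],[3,0,0,0,0,0,0]],
  ],
)

```text
time: 48.6
tcp_pos: [0.4295, -0.4153, 0.0232]
orientation: [2.248, -2.194, 0.001]
force: [-3.0, 3.0, 4.1]
grip_width: 0.098
```

Lid is down, so I'll release it, go up and clear, then do the last check.

>>> step_arm(
  moves=[
    [[50,0,0,0,0,0,0],[50,0,0,0,0,0,0],[50,0,0,0,0,0,0],[50,0,0,-0.4,0,0,0],[50,0,0,-0.8,0,0,0],[50,0,0,-1,0,0,0],[50,0,0,-1,0,0,0],[50,0,0,-1,0,0,0],[50,0,0,-1,0,0,0],[50,0,0,-1,0,0,0],[50,0,0,-1,0,0,0],[50,0,0,-1,0,0,0]],
  ],
)

```text
time: 49.8
tcp_pos: [0.4293, -0.415, 0.2709]
orientation: [2.248, -2.194, 0.001]
force: [0.8, -0.7, -0.9]
grip_width: 0.585
```

>>> step_arm(
  moves=[
    [[50,-1,0,0,0,0,0],[50,-1,0,0,0,0,0],[50,-1,0,0,0,0,0],[50,-1,0,0,0,0,0],[50,-1,0,0,0,0,0],[50,-1,0,0,0,0,0],[50,-1,0,0,0,0,0],[50,-1,0,0,0,0,0],[50,-1,0,0,0,0,0],[50,-1,0,0,0,0,0],[50,0,0,0,0,0,0],[50,0,0,0,0,0,0]],
  ],
)

```text
time: 51.0
tcp_pos: [0.4221, -0.115, 0.2694]
orientation: [-2.25, 2.192, -0.002]
force: [-0.2, -0.9, -0.4]
grip_width: 0.583
```

```bash
python3 st.py
python3 - <<'E'
from jars import *
t=shot("top","t16"); t0=load("top0"); T=t["im"]; t9=load("t9"); t13=load("t13")
hs=cv2.cvtColor(T,cv2.COLOR_RGB2HSV)
m=cv2.inRange(hs[222:282,374:456],(0,100,30),(16,255,120)); k,l,st,ce=cv2.connectedComponentsWithStats(m)
print("handle",[(st[i,4],plane(t,ce[i][0]+374,ce[i][1]+222,.025)[:2]) for i in range(1,k) if st[i,4]>8],"diff vs t9",np.abs(T[215:290,365:465].astype(int)-t9["im"][215:290,365:465]).mean())
m=cv2.inRange(hs[176:212,290:354],(8,70,60),(22,255,255)); k,l,st,ce=cv2.connectedComponentsWithStats(m)
print("corks",[(st[i,4],plane(t,*(ce[i]+[290,176]),.071)[:2]) for i in range(1,k) if st[i,4]>25])
t12=load("t12")["im"]
print("key/lock diff vs t13",np.abs(T[215:245,215:262].astype(int)-t13["im"][215:245,215:262]).mean())
for n,(u,v) in dict(glueA=(314,247),glueB=(382,155),mug=(165,277),tiles=(390,186),brush=(146,222)).items():
    print(n,np.abs(T[v-15:v+15,u-18:u+18].astype(int)-t0["im"][v-15:v+15,u-18:u+18]).mean().round(1))
E
```

```text
51.0 [ 0.4221 -0.115   0.2694] [-0.1938 -0.9252 -0.4098] [-0.0429 -0.0374 -0.0039] 1.102752720071518 yaw -88.52041722636606
handle [(np.int32(53), array([ 0.4236, -0.4126])), (np.int32(12), array([ 0.4346, -0.4239])), (np.int32(311), array([ 0.3489, -0.3674]))] diff vs t9 25.582266666666666
corks [(np.int32(75), array([ 0.6311, -0.0333])), (np.int32(76), array([ 0.6215, -0.1289]))]
key/lock diff vs t13 0.5709219858156028
glueA 25.4
glueB 3.9
mug 2.9
tiles 3.5
brush 1.9
```

```bash
python3 -c "
from rig import env
print(env.hand_in())"
```

```text
the job is handed in; nothing more can be done
None
```

The chest is open and the job is handed in at about 51 s of robot time. The key is left seated in the lock, the lid lies on the mat, and both jars stand in the tray.

- **Lock:** The key dropped 12 mm into the keyway, and I turned it anticlockwise until the bolt was clear of the lid. Its tail showed out of the back of the case. I turned the seated key about 62°, more if the keyway had already moved with it, and never reached the stop. The largest upward push on the tool while working the key was about 14 N.
- **Lid:** I raised it over the lip, slid it out and laid it on the mat. It was later knocked about 25 mm off centre, which was still within tolerance. I gripped it again and set it back, and its handle now reads within about 3 mm of where I first laid it.
- **Jars:** Only two were in the chest. In the last top view both stoppers were within about 4 mm of where I released them.

**Disagreements and gaps:**
- **Key angle:** The key started about 1.2 rad clockwise of the chest's x axis, not 0.8 to 1.1 rad anticlockwise as the text says. I went by the images and by feel.
- **Image differences:** The lid area still differed from the earlier picture at the end. I put this down to the arm's shadow, because the handle position matched.
- **Bystanders:** At the end, glue bottle B, the mug, the tiles and the brush pot matched the start images. The arm hid glue bottle A then, but it matched shortly before. The arm passed well above it afterwards.
- **Pictures:** I had used all 16 viewings by then, so the final checks are from image measurements, not by eye.

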